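# Clamp a printed bracket and scan its sloping label

## Robot

A 6-joint arm with a two-finger parallel gripper is mounted at the origin on the work surface. World frame = base frame: x ahead of the robot, y to its left, z up, the work surface at z = 0. Lengths are in mm, angles in rad, forces in N, time in s.
With the tool pointing down it reaches from about 275 to 750 mm from the base axis. Payload 10.2 kg.
Tool frame: the origin (TCP) lies midway between the tips of the shut fingers; the grasp point (between the pads) lies grasp_offset behind it (grasp_offset is the distance from the TCP to the grasp point, in mm); x points along the fingers, z is the direction in which the jaws open and shut, and the axes are right-handed (so a half turn about x gives the same grasp; the last joint's range is limited). The gripper opens to 85 mm and grips with 20 to 120 N. Pads are 22 mm wide; open, the fingers measure 114 mm over their backs; the gripper's body (76 mm by 85 mm) begins 54 mm behind the grasp point. The pads swing forward as they close: fully open they stand 13 mm farther back than shut.
Start: joints at [0.92, 0.313, 1.498, -0, 1.331, -0.223], TCP at [217.82, 477.688, 231.294] pointing down, gripper open.
Joint ranges: [-2.94, 2.94], [-0.97, 2.17], [0.19, 2.56], [-1.23, 4.37], [0.02, 3.11], [-2.88, 2.88]. Speed limits (rad/s): [2.39, 2.39, 3.01, 3.14, 3.14, 3.14].

## Interface

Orientations are given as a unit quaternion [w, x, y, z].
In Python, from rig import sense, capture, calibration, finish_job, grasp_offset gives the robot as it stands.
- The arm moves only by the shell command python3 -m jog 'ROWS' [FORCE]. ROWS is JSON, a list of rows, each an object with "linear": the shift along the tool's x, y, z scaled (see below), a list of three; "rotation": the turn, a rotation vector about the tool's x, y, z scaled (see below), a list of three; "grip": the finger opening in mm, from 0 to 85.4. A call has 1 to 20 rows; each row is the pose to reach, as a shift and turn from the pose measured when the call began, along the tool's axes at that moment; what a row does not reach only later rows make up. The controller multiplies each number of a shift by 0.3 m and each number of a turn by 0.5 rad. A row lasts 1/12 s, in which the tool goes at most 41.7 mm and 7.16 degrees, less where a joint would pass 70% of its speed; a pose out of reach is approached as far as the arm can. A call with a number of a shift or a turn outside -1 to 1 is refused whole. A call with a gripper value outside its range is refused whole. The fingers move at their own pace and stop on an object; FORCE is the grip in N (left out, the last holds). Time passes only in rows, so rows that repeat a pose let the fingers close. It gives the time, the measured TCP pose, the force and the opening at its end, in the units of the state.
- sense(): the state, without advancing time (a new reading comes with each control period).
- capture(name): name is "side" or "top"; returns (picture, depth): 384x512x3 uint8, red, green, blue; 384x512 float32, mm along the optical axis (not along the pixel's ray), 0 where there is no reading.
- calibration(name): a dict with "intrinsics" (3x3 intrinsics, pixels), "world_from_camera" (4x4, takes a point from camera to world coordinates). Camera axes: x right, y up, looking along -z (the intrinsics and any distortion apply to the point x, -y, -z); pixel columns grow to the right and rows downward; lengths in mm; the calibration is good to about 2 mm. A picture is of the moment at which its call begins. calibration takes no time and is no camera call.
- finish_job(): hands the job in, once; it reports no verdict.
The state is a dict: "time_s": time; "joints": joint angles; "dq": joint speeds; "tau": joint torques, N m; "eef_pos": TCP position; "ee_rot": TCP orientation; "force": force on the tool from outside, world axes, zero at the start; "wrist_torque": the same for the moment, N m; "grip_width": opening from 0.0 (shut) to 1.0 (fully open).
Only numpy, scipy, OpenCV 4.12 (cv2) and the standard library are available. Lean on these libraries where they do the work, as an engineer would, in place of code of your own. Each camera call takes 0.05 s, during which the arm holds its last target.

## Task

Book the purple printed bracket in at the clamping station: wind the red-knobbed crank clockwise until the rubber foot grips the bracket firmly, stopping at the first firm resistance so the print is not crushed, and let go of the crank. Then take the lime scanner wand out of its stand and aim it squarely at the middle of the bracket's barcode label, with its window about 55 mm from the label and not touching the bracket, and hold it still for two seconds. Finally stand the wand back in its stand, window down, with the bracket still clamped where it was and the rest of the bench left alone.

Things in the scene. Friction and masses are not known exactly. Their poses are not given: they have to be found in the camera images.
- crank_knob (a point): Point at mid-height on the axis of the crank's upright red knob, 0.167 m above the bench. The knob is a pin 16 mm in diameter and 44 mm tall that spins freely on the end of the crank arm, 50 mm from the crank's axis; it stands on the arm (top face of the arm 22 mm below this point) and nothing else rises above the arm.
- crank_axis (a point): Point on the crank's vertical axis, 0.165 m above the bench. The knob travels on a level circle of 50 mm radius about it, at constant height; this point does not move.
- crank (a joint): Crank angle in rad, growing clockwise seen from above. Clockwise lowers the foot by 4.8 mm per rad (30 mm a turn); the screw is stiff (about 2.4 N at the knob) and self-locking. The screw's lower end is 75 mm above the bench at 0.
- clamp: The blue C-shaped clamp on its dark steel bed, fixed to the bench. Origin: on the bench under the crank's axis, z up. Bed 160 mm (x) by 235 mm (y, from -135 to +100), 20 mm thick; column at +y, its arm over the axis tops out at 121 mm, the crank arm above it at 145 mm.
- foot: Clamp screw end with its foot. Origin: lower end of the vertical steel screw; moves only up and down. Below it, on a threaded stub, hangs a sprung black rubber pad, 32 mm across; its underside is 17 to 24 mm below the origin, by how far the stub is screwed out, which is not measured: feel for contact. It gives 1 mm per 25 N; each 25 N of pressing adds about 2.4 N at the knob.
- bracket: The loose purple printed bracket on the clamp's bed. Origin on its underside, roughly under the foot, z up. Base plate 70 mm (x) by 150 mm (y from -120 to +30), 14 mm thick: the foot comes down on this plate's top face. A panel 70 by 80 mm slopes up from the -y end, facing -y and up, its top edge 77 mm above the underside. 0.2 to 0.4 kg.
- label: White barcode label 56 by 44 mm in the middle of the bracket's sloping panel. Origin: its centre; z points straight out of the label (40 degrees off vertical), x along the bars' row.
- scanner: The scanner wand, 120 mm long, standing window down in its stand. Origin: centre of the red round window at its lower end; its z axis runs along the wand from the window to the top, so it looks along -z. Black head 44 mm in diameter from 0 to 32 mm, taper to 52 mm, lime handle 28 mm in diameter from there to 116 mm: grip it at about 95 mm. About 0.18 kg.
- scan_spot (a point): The wand's focus: the point on its line of sight 55 mm in front of the window.
- stand: The wand's fixed stand, an open square cup. Origin: on the bench under its middle, z up. Foot 76 by 76 mm, cup 66 by 66 mm outside, 56 by 56 mm inside (its walls follow the stand's x and y), inner floor 11 mm and rim 42 mm above the bench. The wand's window rests on the inner floor.
- bin: Fixed open grey bin of fasteners, 110 by 90 mm, 55 mm high. Origin on the bench under its middle. May change places with the stand.
- tape: Bystander: roll of blue tape lying flat, 90 mm in diameter, 24 mm high. Origin under its centre.
- screwdriver: Bystander: screwdriver lying on the bench, about 0.2 m long.
- spare: Bystander: orange spare bracket without label, 70 by 150 mm, 74 mm high. Origin under its middle.
Not all that is in view belongs to the job. What is shaped like the scanner but orange is not meant.

How it is judged:
By the outcome, as a careful person would: the job done as asked, in the order asked, and still so for the second after the job is handed in, with the robot touching nothing.
It also fails if it takes over 72 s, if anything falls off the work surface, if the arm or the gripper's body presses on something with over 40 N, if the wrist force passes 120 N, or if a joint passes its speed limit or range.

## Working session

There is one attempt and no reset: what is moved stays moved. The work goes in short steps, Python scripts to look and compute and a shell command to move; the robot and the scene stay as the last step left them, time stands still between calls to the robot, and variables do not carry over. Pictures are saved under pics/ and viewed, and the job is handed in when it is done.

```bash
ls; mkdir -p pics; python3 - <<'E'
from rig import sense, capture, calibration, grasp_offset
import cv2,numpy as np
print(sense()); print(grasp_offset if not callable(grasp_offset) else grasp_offset())
for n in("side","top"):
    p,d=capture(n); cv2.imwrite(f"pics/{n}0.png",p[:,:,::-1]); np.savez(f"pics/{n}0.npz",p=p,d=d)
    print(n,calibration(n))
E
```

```text
pics
{'time_s': 0.0, 'joints': array([ 9.19582130e-01,  3.13447188e-01,  1.49847387e+00, -4.11015165e-05,
        1.33103020e+00, -2.23375469e-01]), 'dq': array([-6.62873578e-04, -5.78748027e-05, -1.86142684e-03,  2.13971870e-03,
        8.58597703e-04,  1.12323657e-03]), 'tau': array([-1.85485558e-03, -4.12258637e+01, -2.59746408e+01, -2.26866809e-04,
        4.05876330e-03, -7.02471127e-06]), 'eef_pos': array([217.65963205, 477.44588509, 230.72268194]), 'ee_rot': array([ 0.59430024, -0.38263735,  0.59519367,  0.38228312]), 'force': array([0.71591234, 0.34180817, 0.68981402]), 'wrist_torque': array([ 0.02370731, -0.04103202, -0.06608398]), 'grip_width': 1.000736643245369}
18.700000000000003
side {'intrinsics': array([[397.89772416,   0.        , 252.97335703],
       [  0.        , 397.89772416, 193.75745273],
       [  0.        ,   0.        ,   1.        ]]), 'world_from_camera': array([[ 9.01483348e-01,  2.40829708e-01, -3.59623170e-01,
         1.40082860e+02],
       [-4.32510054e-01,  5.32381445e-01, -7.27670977e-01,
        -9.07412901e+02],
       [ 1.62119141e-02,  8.11523905e-01,  5.84094278e-01,
         8.09520209e+02],
       [ 0.00000000e+00,  0.00000000e+00,  0.00000000e+00,
         1.00000000e+00]])}
top {'intrinsics': array([[353.54308785,   0.        , 251.86069356],
       [  0.        , 353.54308785, 189.88258323],
       [  0.        ,   0.        ,   1.        ]]), 'world_from_camera': array([[-1.54442293e-02,  9.87601260e-01, -1.56221727e-01,
         3.97783160e+02],
       [-9.99713498e-01, -1.81094455e-02, -1.56515150e-02,
        -8.69446438e+00],
       [-1.82865448e-02,  1.55935244e-01,  9.87597996e-01,
         1.16080697e+03],
       [ 0.00000000e+00,  0.00000000e+00,  0.00000000e+00,
         1.00000000e+00]])}
```

View pics/side0.png

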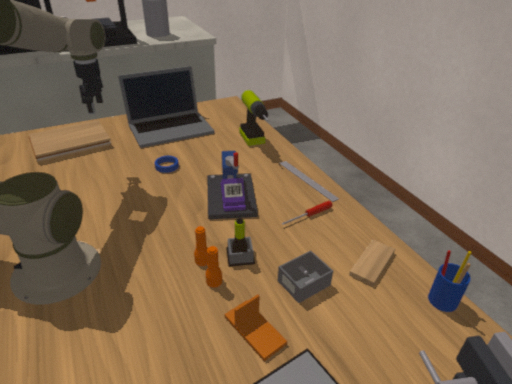

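View pics/top0.png

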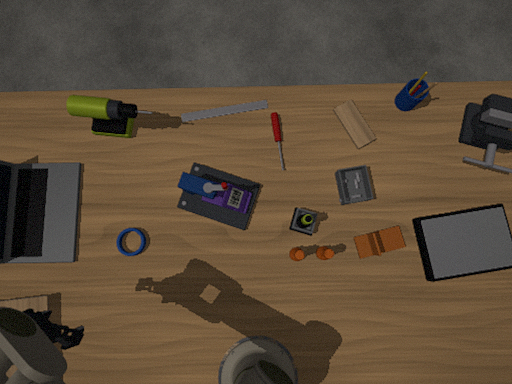

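The side view shows the clamp and purple bracket at about (232,195), the lime wand in its stand at (240,245), two orange look-alike wands at (201,245) and (213,268), and the bin at (305,275). In the top view the clamp is at (220,195) with the red knob near (224,185), the lime wand at (306,220), the orange wands at (297,254) and (325,253), and the orange spare at (380,241).

```bash
cat > h.py <<'E'
import numpy as np,cv2
from rig import sense,capture,calibration
def load(n,k=0):
    z=np.load(f"pics/{n}{k}.npz"); return z['p'],z['d']
def world(n,d,u=None,v=None,dist=None):
    c=calibration(n);K=c['intrinsics'];T=c['world_from_camera']
    if u is None:
        v,u=np.mgrid[:d.shape[0],:d.shape[1]]; dist=d
    u=np.asarray(u,float);v=np.asarray(v,float)
    x=(u-K[0,2])/K[0,0]*dist;y=(v-K[1,2])/K[1,1]*dist
    P=np.stack([x,-y,-dist*np.ones_like(x)],-1)
    return P@T[:3,:3].T+T[:3,3]
def atz(n,u,v,z):
    c=calibration(n);T=c['world_from_camera']
    a=world(n,None,np.array(u,float),np.array(v,float),1.0);o=T[:3,3];r=a-o
    return o+r*((z-o[2])/r[...,2])[...,None]
def proj(n,P):
    c=calibration(n);K=c['intrinsics'];T=c['world_from_camera']
    q=(np.asarray(P,float)-T[:3,3])@T[:3,:3]
    return np.stack([K[0,0]*q[...,0]/-q[...,2]+K[0,2],K[1,1]*q[...,1]/q[...,2]+K[1,2]],-1)
def crop(n,p,x0,y0,x1,y1,s,name):
    im=cv2.resize(p[y0:y1,x0:x1,::-1],None,fx=s,fy=s,interpolation=cv2.INTER_CUBIC);cv2.imwrite(f"pics/{name}.png",im)
E
python3 - <<'E'
from h import *
p,d=load("top"); crop("top",p,170,155,330,265,5,"c_top0")
p2,d2=load("side"); crop("side",p2,190,140,270,280,4,"c_side0")
for n,(p,d) in dict(top=(p,d),side=(p2,d2)).items():
    W=world(n,d); h=cv2.cvtColor(p,cv2.COLOR_RGB2HSV).astype(int)
    H,S,V=h[...,0],h[...,1],h[...,2]
    print(n,"table z",np.median(W[200:260,(60 if n=='top' else 120):(110 if n=='top' else 160),2]))
    box=np.zeros(d.shape,bool)
    if n=='top': box[150:270,170:420]=1
    else: box[140:360,150:340]=1
    for nm,m in dict(red=((H<6)|(H>172))&(S>150)&(V>80),lime=(H>28)&(H<45)&(S>120),purple=(H>120)&(H<150)&(S>100),orange=(H>=6)&(H<14)&(S>200)).items():
        k,l,st,c=cv2.connectedComponentsWithStats((m&box).astype(np.uint8))
        for i in range(1,k):
            if st[i,4]>5: print(nm,st[i],c[i].round(1),np.median(W[l==i],0).round(0),'zmax',np.percentile(W[l==i][:,2],95).round(0))
E
```

```text
top table z 2.069751821289401
red [221 182   6   6  25] [223.4 184.3] [570.  87. 189.] zmax 192.0
lime [301 214  12  12  81] [306.  219.4] [ 472. -148.  125.] zmax 132.0
purple [202 183  50  31 551] [230.1 199.1] [545.  80.  37.] zmax 95.0
orange [393 227   5   3   6] [395.2 228.3] [ 446. -449.   16.] zmax 19.0
orange [387 228   5   4   6] [388.8 229.3] [ 444. -428.   13.] zmax 14.0
orange [397 230   6   9  13] [399.4 233.7] [ 431. -460.   15.] zmax 16.0
orange [382 232   5   5  10] [383.7 233.8] [ 430. -410.   13.] zmax 16.0
orange [385 235   6   7  11] [387.4 237.4] [ 419. -420.   14.] zmax 16.0
orange [397 237   3   6   6] [397.7 239.5] [ 410. -453.   14.] zmax 17.0
orange [366 239   7   3   9] [369.2 239.6] [ 413. -358.   29.] zmax 56.0
orange [381 238   4   5   9] [382.3 240. ] [ 410. -405.   13.] zmax 15.0
orange [355 241   4   4   7] [356.6 243. ] [ 401. -321.   14.] zmax 16.0
orange [374 240   5   2   6] [376.  240.5] [ 408. -365.   72.] zmax 75.0
orange [387 241   3   3   6] [388.3 242. ] [ 403. -423.   16.] zmax 18.0
orange [391 240   3   4   6] [392.  241.5] [ 404. -436.  
[... 1011 characters left out ...]
] [232.4 196.8] [537.  39.  48.] zmax 93.0
orange [195 230  27  57 419] [207.6 260.4] [ 365. -220.   54.] zmax 110.0
orange [246 303  10   6  23] [250.3 305.1] [ 404. -369.   59.] zmax 72.0
orange [234 311   5   6  10] [235.9 313.3] [ 365. -377.   58.] zmax 66.0
orange [240 311   4   4   6] [241.5 312.5] [ 380. -375.   52.] zmax 54.0
orange [242 315   4   4   8] [243.5 316.8] [ 386. -373.   30.] zmax 36.0
orange [251 314   6   2   7] [253.7 314.4] [ 417. -368.   15.] zmax 21.0
orange [234 322   5   6  10] [236.3 324.8] [ 365. -378.   18.] zmax 27.0
orange [240 331   7   3  10] [242.8 331.7] [ 373. -397.   13.] zmax 14.0
orange [243 335   5   6   6] [245.2 337.5] [ 372. -415.   13.] zmax 14.0
```

View pics/c_top0.png

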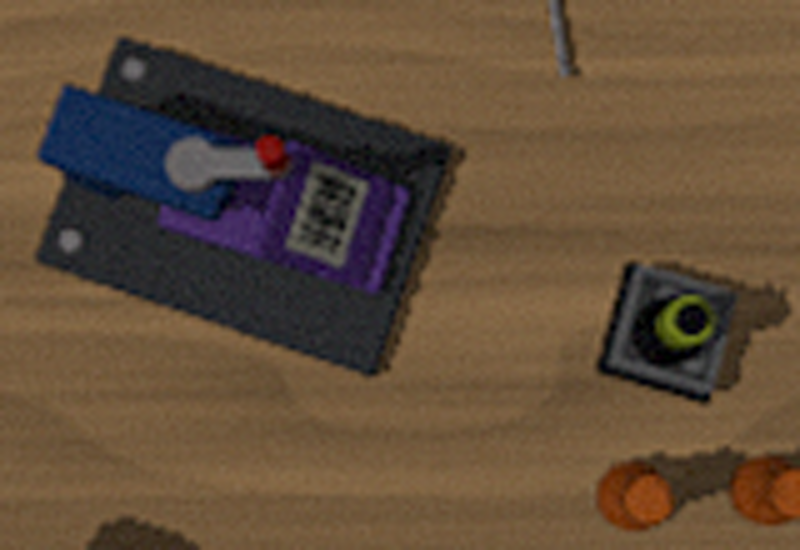

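View pics/c_side0.png

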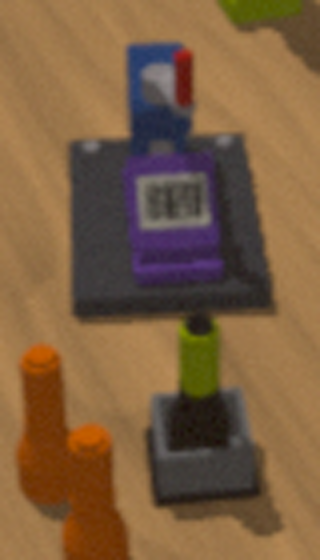

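```bash
python3 - <<'E'
from h import *
np.set_printoptions(suppress=True,precision=1)
def fitrect(pts):
    r=cv2.minAreaRect(pts.astype(np.float32)); return np.array(r[0]).round(1),np.array(r[1]).round(1),round(r[2],1),cv2.boxPoints(r).round(0).tolist()
print("knob top view@189",atz("top",223.4,184.0,189.),"side@167",atz("side",235.2,158.8,167.))
for n in("top","side"):
    p,d=load(n);W=world(n,d);h=cv2.cvtColor(p,cv2.COLOR_RGB2HSV).astype(int);H,S,V=h[...,0],h[...,1],h[...,2]
    x,y,z=W[...,0],W[...,1],W[...,2]
    near=(abs(x-540)<160)&(abs(y-80)<160)
    bed=near&(z>12)&(z<30)&(S<90)&(V<110)
    k,l,st,c=cv2.connectedComponentsWithStats(bed.astype(np.uint8)); i=1+np.argmax(st[1:,4])
    print(n,"bed",fitrect(W[l==i][:,:2]),np.median(z[l==i]))
    pur=near&(H>118)&(H<150)&(S>90)
    q=pur&(z>20)&(z<100)
    print(" purple",q.sum(),fitrect(W[q][:,:2]))
    crank=near&(z>135)&(z<165)&(S<60); print(" crank arm",crank.sum(),fitrect(W[crank][:,:2]) if crank.sum()>5 else '',np.median(z[crank]) if crank.sum() else '')
    lab=near&(S<70)&(V>100)&(z>40)&(z<100)
    k,l,st,c=cv2.connectedComponentsWithStats(cv2.morphologyEx(lab.astype(np.uint8),cv2.MORPH_CLOSE,np.ones((5,5)))); i=1+np.argmax(st[1:,4])
    P=W[l==i]; m=P.mean(0);nn=np.linalg.svd(P-m)[2][2]; print(" label",len(P),c[i],st[i],m,'n',(nn*np.sign(nn[2])).round(3))
    s=(abs(x-470)<70)&(abs(y+150)<70)
    rim=s&(z>35)&(z<50); print(" stand rim",rim.sum(),fitrect(W[rim][:,:2]))
    foot=s&(z>8)&(z<50);print(" stand all",fitrect(W[foot][:,:2]))
    top=s&(z>119); print(" wand top",top.sum(),np.median(W[top],0))
    lime=s&(H>28)&(H<45)&(S>100)&(z>60);print(" lime",W[lime].min(0),W[lime].max(0))
E
```

```text
knob top view@189 [569.6  86.  189. ] side@167 [566.1  85.7 167. ]
top bed (array([563.5, 119.4]), array([232.2, 159.6]), 70.2, [[449.0, 37.0], [599.0, -17.0], [678.0, 202.0], [528.0, 256.0]]) 20.21560710609674
 purple 555 (array([565.6,  91.5]), array([161.5,  95.7]), 77.1, [[501.0, 23.0], [594.0, 2.0], [630.0, 160.0], [537.0, 181.0]])
 crank arm 140 (array([571.3, 121.7]), array([28.5, 57.3]), 9.6, [[553.0, 148.0], [562.0, 91.0], [590.0, 96.0], [581.0, 152.0]]) 145.57744790039067
 label 2 [230.  197.5] [230 197   1   2   2] [545.9  76.2  82. ] n [-0.1  1.   0.1]
 stand rim 173 (array([ 476.1, -154.2]), array([66.4, 66. ]), 72.3, [[435.0, -176.0], [497.0, -196.0], [518.0, -133.0], [455.0, -113.0]])
 stand all (array([ 475.4, -152.2]), array([69.5, 73.8]), 72.6, [[430.0, -174.0], [500.0, -196.0], [521.0, -130.0], [451.0, -108.0]])
 wand top 71 [ 475.  -151.3  129.1]
 lime [ 461.  -163.5   62.7] [ 487.2 -138.6  134.5]
side bed (array([560.1, 114.9]), array([236.9, 157. ]), 70.6, [[447.0, 29.0], [595.0, -23.0], [673.0, 201.0], [525.0, 253.0]]) 19.25600207229769
 purple 428 (array([562.1, 104.8]), array([188.5,  75.6]), 70.6, [[495.0, 28.0], [566.0, 3.0], [629.0, 181.0], [558.0, 206.0]])
 crank arm 73 (array([560.9, 114. ]), array([75.2, 26.4]), 81.4, [[542.0, 79.0], [568.0, 75.0], [580.0, 149.0], [553.0, 153.0]]) 143.45170689242048
 label 128 [231.4 190.8] [224 183  19  15 128] [536.9  51.6  74.3] n [0.7 0.3 0.7]
 stand rim 230 (array([ 472. , -156.3]), array([69.7, 65.5]), 72.6, [[430.0, -180.0], [493.0, -199.0], [514.0, -133.0], [451.0, -113.0]])
 stand all (array([ 470.2, -158.2]), array([74.8, 72. ]), 75.1, [[426.0, -185.0], [495.0, -204.0], [515.0, -131.0], [445.0, -113.0]])
 wand top 73 [ 469.2 -158.9  127.2]
 lime [ 457.9 -170.5   74.2] [ 482.2 -151.   131.8]
```

```bash
cat >> h.py <<'E'
from scipy.spatial.transform import Rotation as Rn
def pose(s=None):
    s=s or sense(); q=s['ee_rot']; return s['eef_pos'],Rn.from_quat([q[1],q[2],q[3],q[0]])
def plan(tgt,Rt=None):
    "shift (jog units) and rotvec (jog units) to get TCP at tgt with orientation Rt"
    p,R=pose(); print("lin",(R.inv().apply(np.array(tgt)-p)/300).round(4), "rot",None if Rt is None else ((R.inv()*Rt).as_rotvec()/0.5).round(4))
E
python3 - <<'E'
from h import *
np.set_printoptions(suppress=True,precision=3)
p,R=pose();print(p,R.as_matrix())
p,d=load("side");h=cv2.cvtColor(p,cv2.COLOR_RGB2HSV)
crop("side",p,215,172,250,215,16,"lab_side"); p,d=load("top");crop("top",p,215,175,260,215,16,"lab_top")
E
```

```text
[217.668 477.495 230.773] [[-0.001 -0.91   0.415]
 [-0.001  0.415  0.91 ]
 [-1.     0.    -0.001]]
```

View pics/lab_side.png

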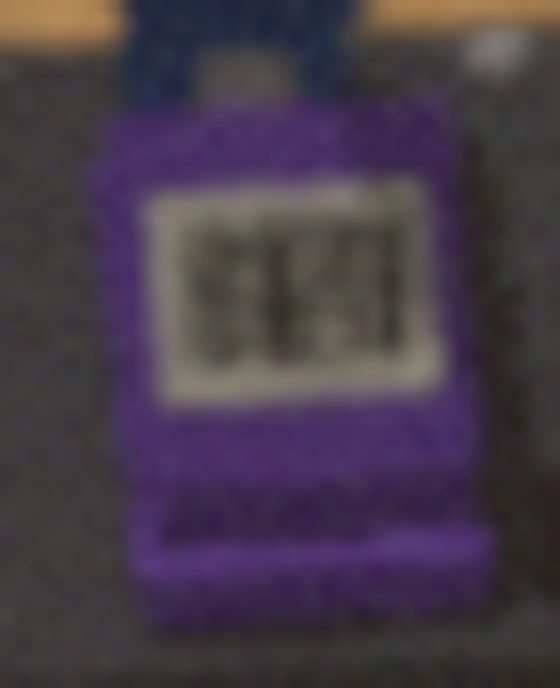

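View pics/lab_top.png

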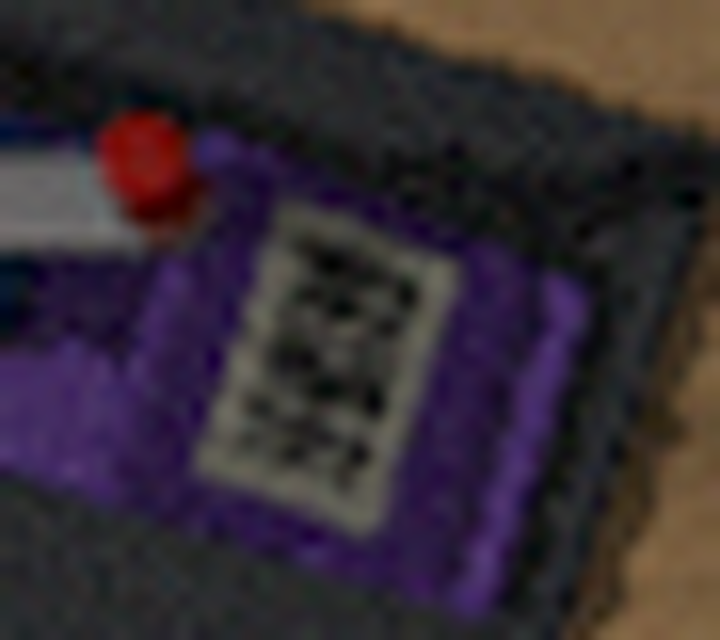

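```bash
cat > tri.py <<'E'
from h import *
def ray(n,u,v):
    o=calibration(n)['world_from_camera'][:3,3];a=world(n,None,np.array(u,float),np.array(v,float),1.0)-o;return o,a/np.linalg.norm(a)
def tri(a,b):
    (o1,r1),(o2,r2)=ray("side",*a),ray("top",*b)
    A=np.stack([r1,-r2],1);t=np.linalg.lstsq(A,o2-o1,rcond=None)[0]
    p,q=o1+t[0]*r1,o2+t[1]*r2
    return (p+q)/2,np.linalg.norm(p-q)
E
python3 - <<'E'
from tri import *
np.set_printoptions(suppress=True,precision=2)
s=np.array([(145,198),(428,178),(443,385),(160,407)],float);t=np.array([(198,470),(278,205),(460,258),(370,535)],float)
s=(s+.5)/16-.5+[215,172];t=(t+.5)/16-.5+[215,175]
P=[]
for a,b in zip(s,t):
    q,e=tri(a,b);P.append(q);print(q,e)
P=np.array(P);print("centre",P.mean(0));x=(P[1]+P[2]-P[0]-P[3])/2;y=(P[0]+P[1]-P[2]-P[3])/2
print("w,h",np.linalg.norm(x),np.linalg.norm(y),"yaw",np.degrees(np.arctan2(x[1],x[0])));n=np.cross(x,y);n/=np.linalg.norm(n);print(n,"tilt",np.degrees(np.arccos(n[2])))
# purple plane from depth
for nm in("side","top"):
    p,d=load(nm);W=world(nm,d);h=cv2.cvtColor(p,cv2.COLOR_RGB2HSV).astype(int);H,S=h[...,0],h[...,1]
    q=(H>118)&(H<150)&(S>90)&(abs(W[...,0]-540)<90)&(abs(W[...,1]-60)<60)
    B=W[q]; yv=np.array([.335,.942]); loc=(B[:,:2]-[567.7,133.7])@yv; z=B[:,2]
    for lo in range(-125,-40,10):
        m=(loc>lo)&(loc<lo+10); print(nm,lo+5,m.sum(),np.median(z[m]) if m.sum() else '')
k,e=tri((235.2,158.8),(223.4,184.9));print("knob",k,e)
k,e=tri(proj("side",[472,-156.3,42]),proj("top",[476.1,-154.2,42]));print("stand",k,e)
k,e=tri(proj("side",[560.1,114.9,20]),proj("top",[563.5,119.4,20]));print("bed",k,e)
E
```

```text
[525.32  85.96  82.88] 1.6100839008024606
[578.52  69.66  82.66] 2.3002010964520427
[569.39  36.39  55.92] 2.4771488380893047
[515.11  54.69  54.53] 1.8767061602741009
centre [547.08  61.68  69.  ]
w,h 56.455696349707544 43.5128990637678 yaw -17.841359126216748
[-0.2  -0.6   0.77] tilt 39.28262958464044
side -120 82 29.568268458867465
side -110 66 34.293547218079254
side -100 124 47.210010150434016
side -90 23 55.78243829869518
side -80 12 64.32080405014142
side -70 14 75.23972742232138
side -60 44 87.798715486508
side -50 63 92.1525226448988
side -40 6 73.58633282215135
top -120 32 21.10144663364065
top -110 71 34.07866678543155
top -100 83 48.37399465306021
top -90 25 53.89041572944234
top -80 18 62.28322863426342
top -70 17 70.77256071489091
top -60 32 84.10858821239799
top -50 86 90.93906877175243
top -40 34 94.52243997157223
knob [569.49  88.92 164.81] 3.703311934400105
stand [ 474.75 -154.03   39.34] 3.2260780120391632
bed [563.23 120.14  15.83] 1.8232001649326872
```

```bash
cat >> h.py <<'E'
R0=Rn.from_matrix(np.array([[0,-1,0],[0,0,1],[-1,0,0]],float))
E
python3 - <<'E'
from h import *
plan([400,270,245],R0); plan([568.5,87.5,240],R0)
E
```

```text
lin [-0.0472 -0.8399 -0.3772] rot [-0.8556 -0.0022 -0.0011]
lin [-0.0304 -1.6034 -0.6977] rot [-0.8556 -0.0022 -0.0011]
```

```bash
python3 -m jog '[{"linear":[-0.05,-0.84,-0.38],"rotation":[-0.856,-0.002,-0.001],"grip":85},{"linear":[-0.05,-0.84,-0.38],"rotation":[-0.856,-0.002,-0.001],"grip":85},{"linear":[-0.05,-0.84,-0.38],"rotation":[-0.856,-0.002,-0.001],"grip":85},{"linear":[-0.05,-0.84,-0.38],"rotation":[-0.856,-0.002,-0.001],"grip":85},{"linear":[-0.05,-0.84,-0.38],"rotation":[-0.856,-0.002,-0.001],"grip":85},{"linear":[-0.05,-0.84,-0.38],"rotation":[-0.856,-0.002,-0.001],"grip":85},{"linear":[-0.05,-0.84,-0.38],"rotation":[-0.856,-0.002,-0.001],"grip":85},{"linear":[-0.05,-0.84,-0.38],"rotation":[-0.856,-0.002,-0.001],"grip":85}]' 40
python3 - <<'E'
from h import *
plan([568.5,87.5,240],R0)
E
```

```text
time_s: 0.77
eef_pos: [403.3, 264.8, 245.8]
ee_rot: [0.501, -0.499, 0.502, 0.498]
force: [-0.6, 0.9, 0.1]
grip_width: 0.997
lin [ 0.0207 -0.554  -0.5877] rot [-0.0116 -0.0027  0.002 ]
```

```bash
python3 -m jog '[{"linear":[0.02,-0.554,-0.588],"rotation":[-0.012,-0.003,0.002],"grip":60},{"linear":[0.02,-0.554,-0.588],"rotation":[-0.012,-0.003,0.002],"grip":60},{"linear":[0.02,-0.554,-0.588],"rotation":[-0.012,-0.003,0.002],"grip":60},{"linear":[0.02,-0.554,-0.588],"rotation":[-0.012,-0.003,0.002],"grip":60},{"linear":[0.02,-0.554,-0.588],"rotation":[-0.012,-0.003,0.002],"grip":60},{"linear":[0.02,-0.554,-0.588],"rotation":[-0.012,-0.003,0.002],"grip":60},{"linear":[0.02,-0.554,-0.588],"rotation":[-0.012,-0.003,0.002],"grip":60},{"linear":[0.02,-0.554,-0.588],"rotation":[-0.012,-0.003,0.002],"grip":60}]' 40
python3 - <<'E'
from h import *
plan([568.5,87.5,154],R0)
for n in("side","top"):
    p,d=capture(n);np.savez(f"pics/{n}1.npz",p=p,d=d)
    if n=="side":crop(n,p,180,70,300,210,4,"side1")
    else: crop(n,p,150,120,290,240,4,"top1")
t=pose()[0]; print(t,proj("side",t),proj("top",t))
E
```

```text
time_s: 1.43
eef_pos: [568.9, 86.3, 239.1]
ee_rot: [0.5, -0.499, 0.501, 0.5]
force: [-0.3, 0.5, 0.6]
grip_width: 0.705
lin [0.2837 0.0009 0.004 ] rot [-0.0046  0.0007 -0.0038]
[567.95111953  88.1776036  239.96602477] [235.19115917 137.61494573] [220.69927582 181.3177026 ]
```

View pics/side1.png

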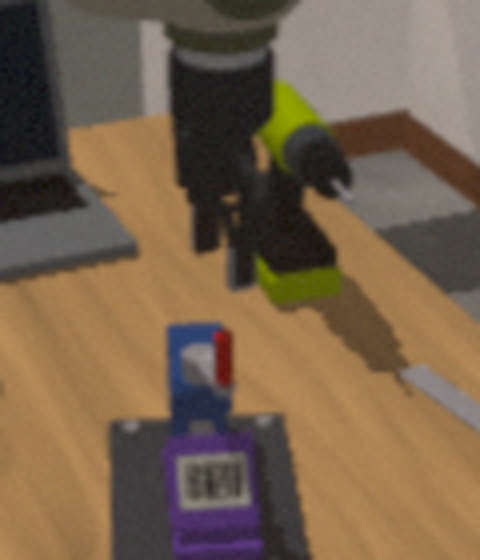

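View pics/top1.png

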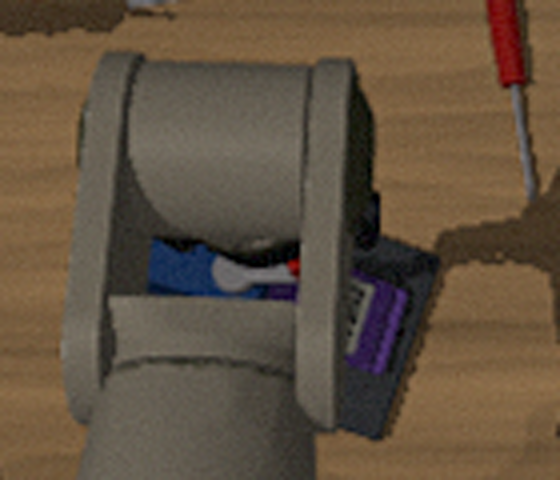

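The side view shows the open fingers straight above the knob, with tip midpoint at about (235.5,137) against (235.2,137.6) projected from the TCP, so the side camera agrees with the arm.

```bash
python3 -m jog '[{"linear":[0.1,0.003,-0.004],"rotation":[-0.004,0,-0.004],"grip":60},{"linear":[0.2,0.003,-0.004],"rotation":[-0.004,0,-0.004],"grip":60},{"linear":[0.285,0.003,-0.004],"rotation":[-0.004,0,-0.004],"grip":60},{"linear":[0.285,0.003,-0.004],"rotation":[-0.004,0,-0.004],"grip":60}]' 40
python3 - <<'E'
from h import *
p,d=capture("side");np.savez("pics/side2.npz",p=p,d=d);crop("side",p,190,110,280,210,5,"side2")
s=sense();print(s['eef_pos'],s['force'],s['wrist_torque'])
E
```

```text
time_s: 1.87
eef_pos: [563.9, 88.5, 150.2]
ee_rot: [0.497, -0.499, 0.5, 0.503]
force: [-0.4, 0.6, -0.7]
grip_width: 0.699
[565.3502695   88.28559482 153.23692846] [-0.20257783  0.41336701  0.47485171] [-0.00739522 -0.03078353  0.05151407]
```

View pics/side2.png

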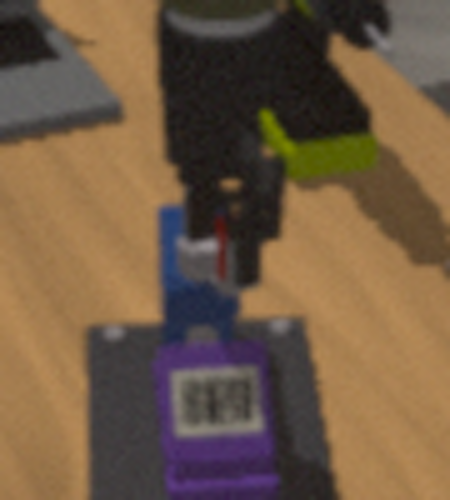

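Knob at crop (222,240) sits between the two fingers. Closing.

```bash
python3 -m jog '[{"linear":[0,-0.003,-0.005],"rotation":[0,0,0],"grip":20},{"linear":[0,-0.003,-0.005],"rotation":[0,0,0],"grip":20},{"linear":[0,-0.003,-0.005],"rotation":[0,0,0],"grip":20},{"linear":[0,-0.003,-0.005],"rotation":[0,0,0],"grip":20},{"linear":[0,-0.003,-0.005],"rotation":[0,0,0],"grip":20},{"linear":[0,-0.003,-0.005],"rotation":[0,0,0],"grip":20}]' 40
python3 -m jog '[{"linear":[0,0,0],"rotation":[0,0,0],"grip":8},{"linear":[0,0,0],"rotation":[0,0,0],"grip":8},{"linear":[0,0,0],"rotation":[0,0,0],"grip":8},{"linear":[0,0,0],"rotation":[0,0,0],"grip":8}]' 30
python3 - <<'E'
from h import *
p,d=capture("side");np.savez("pics/side3.npz",p=p,d=d);crop("side",p,190,110,280,210,5,"side3")
s=sense();print(s['eef_pos'],s['force'],s['wrist_torque'],s['grip_width']*85.4)
E
```

```text
time_s: 2.42
eef_pos: [566.4, 86.8, 153.7]
ee_rot: [0.498, -0.5, 0.499, 0.502]
force: [-0.1, -0.4, 0.1]
grip_width: 0.235
time_s: 2.75
eef_pos: [566.5, 85.5, 154.0]
ee_rot: [0.498, -0.501, 0.5, 0.501]
force: [-1.1, -6.5, 0.4]
grip_width: 0.176
[566.54075553  85.45920934 153.94931557] [-0.55981599 -6.83633889  0.682206  ] [-1.08723823  0.12978563 -0.01896456] 15.161619998564603
```

View pics/side3.png

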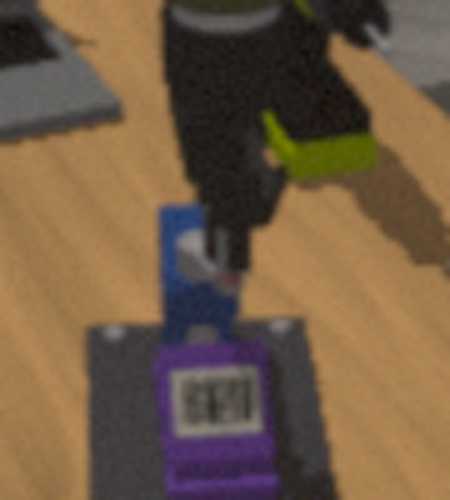

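```bash
python3 - <<'E'
from h import *
np.set_printoptions(suppress=True,precision=1)
for n in("top","side"):
    p,d=load(n);W=world(n,d);h=cv2.cvtColor(p,cv2.COLOR_RGB2HSV).astype(int);H,S,V=h[...,0],h[...,1],h[...,2]
    m=(abs(W[...,0]-568)<45)&(abs(W[...,1]-115)<60)&(S<70)&(V>90)&(W[...,2]>115)
    ys,xs=np.nonzero(m);P=atz(n,xs,ys,145.)[:,:2]
    c=P.mean(0);u=np.linalg.svd(P-c)[2][0];u*=-np.sign(u[1]);print(n,len(P),c,u,((P-c)@u).min(),((P-c)@u).max(),'w',np.ptp((P-c)@[u[1],-u[0]]))
    if n=="top": crop(n,p,195,170,240,205,16,"crank_top")
    else: crop(n,p,218,145,248,180,16,"crank_side")
E
```

```text
top 120 [569.  126.6] [-0. -1.] -23.485090405353404 32.39193839539271 w 26.806990726720407
side 73 [559.5 119.7] [-0.3 -0.9] -27.115526221540147 49.161832397926524 w 46.86915952811651
```

View pics/crank_top.png

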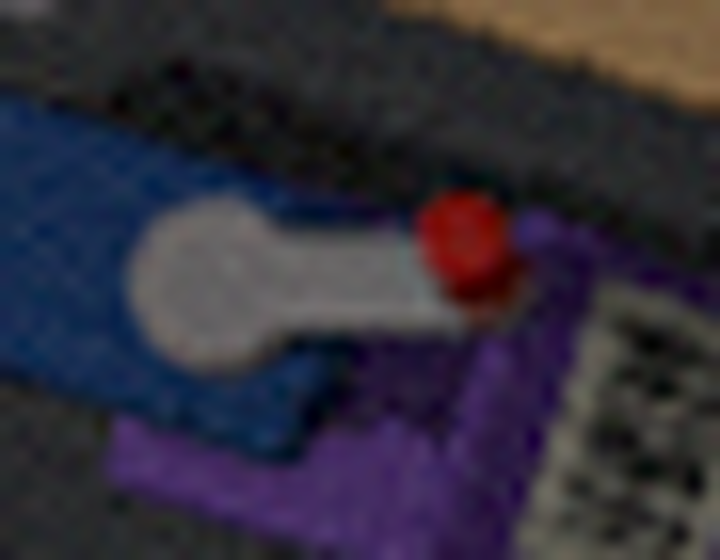

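View pics/crank_side.png

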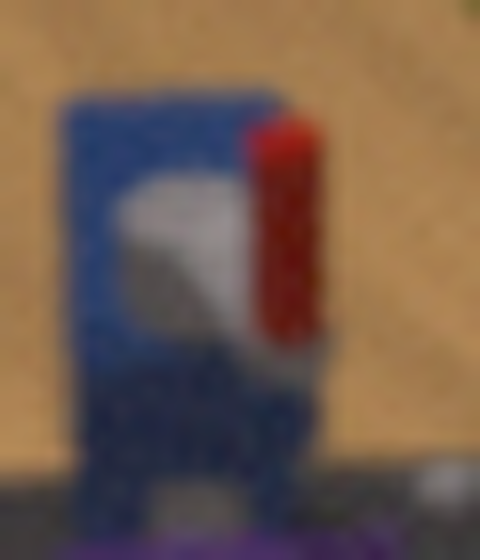

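```bash
python3 - <<'E'
from h import *
np.set_printoptions(suppress=True,precision=1)
f=lambda X,Y,x0,y0:((X+.5)/16-.5+x0,(Y+.5)/16-.5+y0)
print(atz("top",*f(205,285,195,170),145.),atz("top",*f(462,236,195,170),189.))
print(atz("side",*f(190,215,218,145),145.),atz("side",*f(287,150,218,145),187.),atz("side",*f(289,330,218,145),147.))
E
```

```text
[568.4 137.3 145. ] [568.8  86.  189. ]
[565.6 132.3 145. ] [565.5  81.7 187. ] [564.9  80.2 147. ]
```

```bash
python3 -m jog '[{"linear":[0,0.0166,0.0008],"rotation":[0,0,0],"grip":8},{"linear":[0,0.0331,0.0033],"rotation":[0,0,0],"grip":8},{"linear":[0,0.0493,0.0074],"rotation":[0,0,0],"grip":8},{"linear":[0,0.0649,0.0132],"rotation":[0,0,0],"grip":8},{"linear":[0,0.0799,0.0204],"rotation":[0,0,0],"grip":8},{"linear":[0,0.0941,0.0291],"rotation":[0,0,0],"grip":8},{"linear":[0,0.0941,0.0291],"rotation":[0,0,0],"grip":8}]' 40
python3 - <<'E'
from h import *
s=sense();print(s['eef_pos'],s['force'],s['wrist_torque'],s['grip_width']*85.4)
v=s['eef_pos'][:2]-[566.4,135.4];print(np.linalg.norm(v),np.arctan2(-v[0],-v[1]))
E
```

```text
time_s: 3.38
eef_pos: [537.3, 94.8, 154.0]
ee_rot: [0.498, -0.501, 0.5, 0.502]
force: [-1.0, 3.1, -1.0]
grip_width: 0.176
[537.27748039  94.83021288 153.97778861] [-0.97619043  3.11725728 -0.97436864] [0.53337014 0.19785127 0.04353358] 15.05331584065861
49.940252061772 0.622597477639801
```

```bash
cat > circ.py <<'E'
from h import *
import sys
def circ(c,n,step,start=None,r=50.):
    s=sense();p,R=pose(s);v=p[:2]-c;ph=np.arctan2(-v[0],-v[1])%(2*np.pi)
    f=s['force'];t=np.array([-np.cos(ph),np.sin(ph)]);o=np.array([-np.sin(ph),-np.cos(ph)])
    print("pos",p.round(1),"phi",ph.round(3),"r",np.linalg.norm(v).round(1),"F",f.round(1),"Ftan",(f[:2]@t).round(2),"Frad",(f[:2]@o).round(2),"Tq",s['wrist_torque'].round(2))
    for i in range(1,n+1):
        a=ph+i*step;q=np.array([c[0]-r*np.sin(a),c[1]-r*np.cos(a),154.])
        print(round(a,2),(R.inv().apply(q-p)/300).round(4).tolist())
if __name__=="__main__":
    a=[float(x) for x in sys.argv[1:]]
    circ(np.array(a[:2]),int(a[2]),a[3])
E
python3 circ.py 566.4 135.4 10 0.1
```

```text
pos [537.3  94.8 154. ] phi 0.623 r 49.9 F [-1.   3.1 -1. ] Ftan 2.61 Frad -1.96 Tq [0.53 0.2  0.04]
0.72 [-0.0, 0.0131, 0.0103]
0.82 [-0.0, 0.025, 0.022]
0.92 [0.0, 0.0356, 0.0348]
1.02 [0.0, 0.0449, 0.0486]
1.12 [0.0, 0.0528, 0.0633]
1.22 [0.0, 0.0592, 0.0786]
1.32 [0.0, 0.0641, 0.0946]
1.42 [0.0, 0.0673, 0.1109]
1.52 [0.0, 0.0688, 0.1275]
1.62 [-0.0, 0.0687, 0.1442]
```

```bash
python3 -m jog '[{"linear":[0,0.013,0.0103],"rotation":[0,0,0],"grip":8},{"linear":[0,0.025,0.022],"rotation":[0,0,0],"grip":8},{"linear":[0,0.0356,0.0348],"rotation":[0,0,0],"grip":8},{"linear":[0,0.0449,0.0486],"rotation":[0,0,0],"grip":8},{"linear":[0,0.0528,0.0633],"rotation":[0,0,0],"grip":8},{"linear":[0,0.0592,0.0786],"rotation":[0,0,0],"grip":8},{"linear":[0,0.0641,0.0946],"rotation":[0,0,0],"grip":8},{"linear":[0,0.0673,0.1109],"rotation":[0,0,0],"grip":8},{"linear":[0,0.0688,0.1275],"rotation":[0,0,0],"grip":8},{"linear":[0,0.0687,0.1442],"rotation":[0,0,0],"grip":8}]' 40
python3 circ.py 566.4 135.4 10 0.1
```

```text
time_s: 4.22
eef_pos: [516.7, 138.0, 154.0]
ee_rot: [0.498, -0.501, 0.5, 0.501]
force: [5.8, -2.8, -4.9]
grip_width: 0.174
pos [516.7 138.  154. ] phi 1.624 r 49.8 F [ 5.8 -2.8 -4.9] Ftan -2.44 Frad -5.99 Tq [-0.38 -1.12  0.01]
1.72 [-0.0001, -0.0011, 0.0166]
1.82 [-0.0002, -0.0046, 0.0329]
1.92 [-0.0002, -0.0096, 0.0488]
2.02 [-0.0003, -0.0162, 0.0641]
2.12 [-0.0003, -0.0243, 0.0786]
2.22 [-0.0004, -0.0338, 0.0923]
2.32 [-0.0004, -0.0447, 0.105]
2.42 [-0.0005, -0.0567, 0.1165]
2.52 [-0.0005, -0.0699, 0.1267]
2.62 [-0.0006, -0.0839, 0.1356]
```

```bash
python3 -m jog '[{"linear":[0,-0.0021,0.0166],"rotation":[0,0,0],"grip":8},{"linear":[0,-0.006,0.033],"rotation":[0,0,0],"grip":8},{"linear":[0,-0.011,0.049],"rotation":[0,0,0],"grip":8},{"linear":[0,-0.0176,0.064],"rotation":[0,0,0],"grip":8},{"linear":[0,-0.0258,0.0786],"rotation":[0,0,0],"grip":8},{"linear":[0,-0.0353,0.0923],"rotation":[0,0,0],"grip":8},{"linear":[0,-0.046,0.105],"rotation":[0,0,0],"grip":8},{"linear":[0,-0.058,0.1165],"rotation":[0,0,0],"grip":8},{"linear":[0,-0.0713,0.1267],"rotation":[0,0,0],"grip":8},{"linear":[0,-0.0853,0.1356],"rotation":[0,0,0],"grip":8}]' 40
python3 circ.py 566.8 135.4 12 0.08
```

```text
time_s: 5.05
eef_pos: [542.2, 179.0, 153.8]
ee_rot: [0.497, -0.501, 0.5, 0.501]
force: [0.9, -6.3, -0.6]
grip_width: 0.171
pos [542.2 179.  153.8] phi 2.628 r 50.1 F [ 0.9 -6.3 -0.6] Ftan -2.36 Frad -5.92 Tq [-0.94 -0.11  0.03]
2.71 [-0.0006, -0.012, 0.0058]
2.79 [-0.0007, -0.0244, 0.0108]
2.87 [-0.0007, -0.037, 0.0149]
2.95 [-0.0008, -0.05, 0.0179]
3.03 [-0.0008, -0.0632, 0.0199]
3.11 [-0.0008, -0.0765, 0.0208]
3.19 [-0.0009, -0.0898, 0.0207]
3.27 [-0.0009, -0.1031, 0.0195]
3.35 [-0.001, -0.1163, 0.0172]
3.43 [-0.001, -0.1292, 0.0139]
3.51 [-0.001, -0.1418, 0.0095]
3.59 [-0.001, -0.154, 0.0042]
```

```bash
python3 -m jog '[{"linear":[0,-0.012,0.005],"rotation":[0,0,0],"grip":8},{"linear":[0,-0.0244,0.0095],"rotation":[0,0,0],"grip":8},{"linear":[0,-0.037,0.0135],"rotation":[0,0,0],"grip":8},{"linear":[0,-0.05,0.0165],"rotation":[0,0,0],"grip":8},{"linear":[0,-0.0632,0.0185],"rotation":[0,0,0],"grip":8},{"linear":[0,-0.0765,0.0194],"rotation":[0,0,0],"grip":8},{"linear":[0,-0.0898,0.0193],"rotation":[0,0,0],"grip":8},{"linear":[0,-0.1031,0.018],"rotation":[0,0,0],"grip":8},{"linear":[0,-0.1163,0.0157],"rotation":[0,0,0],"grip":8}]' 40
python3 circ.py 566.8 135.2 10 0.06
```

```text
time_s: 5.8
eef_pos: [577.5, 184.1, 153.9]
ee_rot: [0.498, -0.501, 0.5, 0.501]
force: [-1.9, -0.5, 2.3]
grip_width: 0.173
pos [577.5 184.1 153.9] phi 3.356 r 50.1 F [-1.9 -0.5  2.3] Ftan -1.78 Frad -0.87 Tq [ 0.12  0.39 -0.02]
3.42 [-0.0005, -0.0096, -0.0027]
3.48 [-0.0005, -0.0192, -0.0058]
3.54 [-0.0005, -0.0285, -0.0094]
3.6 [-0.0005, -0.0376, -0.0136]
3.66 [-0.0006, -0.0464, -0.0183]
3.72 [-0.0006, -0.0549, -0.0235]
3.78 [-0.0006, -0.0631, -0.0292]
3.84 [-0.0006, -0.071, -0.0354]
3.9 [-0.0006, -0.0784, -0.0421]
3.96 [-0.0006, -0.0855, -0.0492]
```

```bash
python3 -m jog '[{"linear":[0,-0.0096,-0.0027],"rotation":[0,0,0],"grip":8},{"linear":[0,-0.0192,-0.0058],"rotation":[0,0,0],"grip":8},{"linear":[0,-0.0285,-0.0094],"rotation":[0,0,0],"grip":8},{"linear":[0,-0.0376,-0.0136],"rotation":[0,0,0],"grip":8}]' 40
python3 circ.py 566.8 135.2 5 0.06
```

```text
time_s: 6.13
eef_pos: [589.0, 180.1, 153.8]
ee_rot: [0.498, -0.501, 0.5, 0.502]
force: [-2.0, -0.3, 1.9]
grip_width: 0.173
pos [589.  180.1 153.8] phi 3.6 r 50.1 F [-2.  -0.3  1.9] Ftan -1.65 Frad -1.14 Tq [0.11 0.38 0.01]
3.66 [-0.0007, -0.0087, -0.005]
3.72 [-0.0007, -0.0172, -0.0102]
3.78 [-0.0007, -0.0254, -0.016]
3.84 [-0.0007, -0.0332, -0.0222]
3.9 [-0.0008, -0.0406, -0.0289]
```

```bash
python3 -m jog '[{"linear":[0,-0.0087,-0.005],"rotation":[0,0,0],"grip":8},{"linear":[0,-0.0172,-0.0102],"rotation":[0,0,0],"grip":8},{"linear":[0,-0.0254,-0.016],"rotation":[0,0,0],"grip":8},{"linear":[0,-0.0332,-0.0222],"rotation":[0,0,0],"grip":8}]' 40
python3 circ.py 566.8 135.2 5 0.06
```

```text
time_s: 6.47
eef_pos: [599.2, 173.5, 153.8]
ee_rot: [0.498, -0.501, 0.5, 0.502]
force: [-3.5, 0.8, 3.1]
grip_width: 0.175
pos [599.2 173.5 153.8] phi 3.844 r 50.1 F [-3.5  0.8  3.1] Ftan -3.2 Frad -1.68 Tq [0.31 0.61 0.01]
3.9 [-0.0006, -0.0072, -0.007]
3.96 [-0.0006, -0.0142, -0.0141]
4.02 [-0.0006, -0.0207, -0.0217]
4.08 [-0.0006, -0.0268, -0.0296]
4.14 [-0.0006, -0.0324, -0.0379]
```

```bash
python3 -m jog '[{"linear":[0,-0.0072,-0.007],"rotation":[0,0,0],"grip":8},{"linear":[0,-0.0142,-0.0141],"rotation":[0,0,0],"grip":8}]' 40
python3 circ.py 566.8 135.2 5 0.05
```

```text
time_s: 6.63
eef_pos: [603.5, 169.3, 153.9]
ee_rot: [0.498, -0.501, 0.5, 0.502]
force: [-4.1, 1.5, 3.9]
grip_width: 0.174
pos [603.5 169.3 153.9] phi 3.965 r 50.1 F [-4.1  1.5  3.9] Ftan -3.83 Frad -1.98 Tq [0.52 0.66 0.02]
4.01 [-0.0004, -0.0053, -0.0065]
4.06 [-0.0005, -0.0104, -0.013]
4.11 [-0.0005, -0.0152, -0.0198]
4.16 [-0.0005, -0.0197, -0.0268]
4.21 [-0.0005, -0.0238, -0.0341]
```

```bash
python3 -m jog '[{"linear":[0,-0.0053,-0.0065],"rotation":[0,0,0],"grip":8},{"linear":[0,-0.0104,-0.013],"rotation":[0,0,0],"grip":8}]' 40
python3 circ.py 566.8 135.2 5 0.05
```

```text
time_s: 6.8
eef_pos: [606.7, 165.5, 153.8]
ee_rot: [0.498, -0.5, 0.5, 0.502]
force: [-4.5, 3.8, 2.5]
grip_width: 0.178
pos [606.7 165.5 153.8] phi 4.062 r 50.1 F [-4.5  3.8  2.5] Ftan -5.77 Frad -1.33 Tq [ 0.66  0.69 -0.04]
4.11 [-0.0006, -0.0046, -0.0069]
4.16 [-0.0007, -0.0091, -0.014]
4.21 [-0.0007, -0.0133, -0.0212]
4.26 [-0.0007, -0.017, -0.0286]
4.31 [-0.0007, -0.0204, -0.0362]
```

```bash
python3 -m jog '[{"linear":[0,-0.0046,-0.0069],"rotation":[0,0,0],"grip":8},{"linear":[0,-0.0091,-0.014],"rotation":[0,0,0],"grip":8}]' 40
python3 circ.py 566.8 135.2 5 0.05
```

```text
time_s: 6.97
eef_pos: [609.3, 161.7, 153.8]
ee_rot: [0.498, -0.5, 0.5, 0.503]
force: [-4.3, 4.5, 3.0]
grip_width: 0.172
pos [609.3 161.7 153.8] phi 4.155 r 50.1 F [-4.3  4.5  3. ] Ftan -6.08 Frad -1.33 Tq [ 0.85  0.72 -0.09]
4.21 [-0.0007, -0.004, -0.0073]
4.26 [-0.0007, -0.0078, -0.0147]
4.31 [-0.0007, -0.0113, -0.0223]
4.36 [-0.0007, -0.0143, -0.0301]
4.41 [-0.0007, -0.017, -0.038]
```

```bash
python3 -m jog '[{"linear":[0,-0.004,-0.0073],"rotation":[0,0,0],"grip":8},{"linear":[0,-0.007,-0.013],"rotation":[0,0,0],"grip":8}]' 40
python3 circ.py 566.8 135.2 3 0.05
```

```text
time_s: 7.13
eef_pos: [611.2, 158.3, 153.8]
ee_rot: [0.498, -0.5, 0.499, 0.503]
force: [-5.3, 4.7, 2.7]
grip_width: 0.17
pos [611.2 158.3 153.8] phi 4.233 r 50.1 F [-5.3  4.7  2.7] Ftan -6.67 Frad -2.55 Tq [ 0.98  0.79 -0.01]
4.28 [-0.0006, -0.0033, -0.0076]
4.33 [-0.0006, -0.0066, -0.0153]
4.38 [-0.0006, -0.0094, -0.0232]
```

Resistance at the knob has risen from about 2.3 N to 6.7 N (about 45 N at the pad). I stop here and release.

```bash
python3 -m jog '[{"linear":[0,0,0],"rotation":[0,0,0],"grip":60},{"linear":[0,0,0],"rotation":[0,0,0],"grip":60},{"linear":[0,0,0],"rotation":[0,0,0],"grip":60},{"linear":[0,0,0],"rotation":[0,0,0],"grip":60},{"linear":[-0.1,0,0],"rotation":[0,0,0],"grip":60},{"linear":[-0.2,0,0],"rotation":[0,0,0],"grip":60},{"linear":[-0.3,0,0],"rotation":[0,0,0],"grip":60},{"linear":[-0.35,0,0],"rotation":[0,0,0],"grip":60}]' 40
python3 - <<'E'
from h import *
print(sense()['eef_pos'],sense()['force'])
p,d=capture("side");np.savez("pics/side4.npz",p=p,d=d);crop("side",p,190,100,280,220,5,"side4")
E
```

```text
time_s: 7.8
eef_pos: [612.6, 157.9, 262.9]
ee_rot: [0.499, -0.501, 0.498, 0.502]
force: [-0.9, 0.3, -0.1]
grip_width: 0.704
[612.58902391 157.94916544 262.92579098] [-0.91618825  0.27323446 -0.12636426]
```

View pics/side4.png

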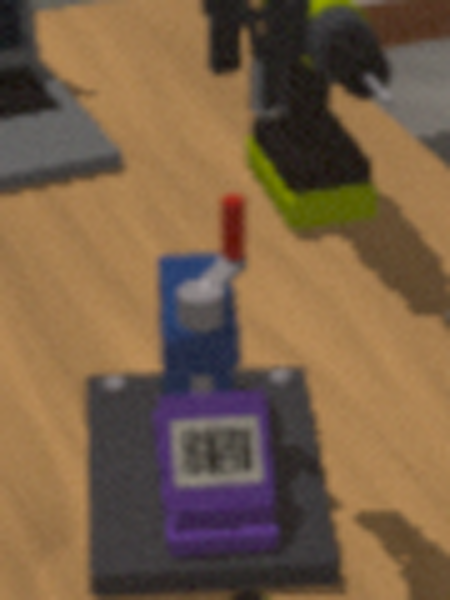

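```bash
python3 - <<'E'
from tri import *
np.set_printoptions(suppress=True,precision=1)
p,d=load("top");crop("top",p,285,200,325,240,16,"w_top");p,d=load("side");crop("side",p,222,212,258,268,12,"w_side")
E
```

```text
(no output)
```

View pics/w_top.png

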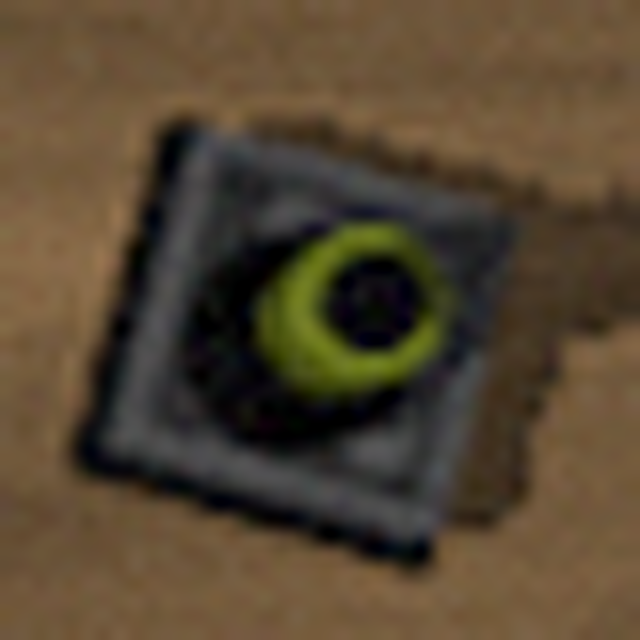

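View pics/w_side.png

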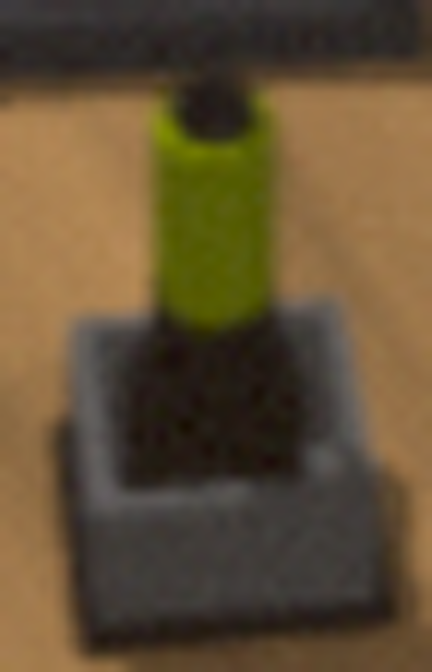

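```bash
python3 - <<'E'
from tri import *
np.set_printoptions(suppress=True,precision=1)
f=lambda X,Y,x0,y0,s:((X+.5)/s-.5+x0,(Y+.5)/s-.5+y0)
a=f(212,108,222,212,12);b=f(375,303,285,200,16)
print(atz("top",*b,131.),atz("side",*a,131.),tri(a,b))
# knob after release, true by arm (611.2+,158.3)
p,d=load("side",4);h=cv2.cvtColor(p,cv2.COLOR_RGB2HSV).astype(int);m=((h[...,0]<6)|(h[...,0]>172))&(h[...,1]>150)&(h[...,2]>60);m[:130]=0;m[:,:215]=0;m[170:]=0;m[:,260:]=0
ys,xs=np.nonzero(m);print(len(xs),xs.mean(),ys.mean(),atz("side",xs.mean(),ys.mean(),167.))
# label shift between before/after
p0,_=load("side",0);a=cv2.cvtColor(p0[160:240,200:270],cv2.COLOR_RGB2GRAY).astype(np.float32);b=cv2.cvtColor(p[160:240,200:270],cv2.COLOR_RGB2GRAY).astype(np.float32)
print(cv2.phaseCorrelate(a,b))
E
```

```text
[ 473.7 -154.   131. ] [ 471.5 -157.2  131. ] (array([ 473.4, -154.2,  128.2]), np.float64(1.0559314213520334))
33 236.0 144.93939393939394 [604.5 167.1 167. ]
((0.08995824272144404, 0.005453055586926325), 0.7053099463383357)
```

```bash
python3 - <<'E'
from h import *
np.set_printoptions(suppress=True,precision=1)
p,d=load("side",4);W=world("side",d);h=cv2.cvtColor(p,cv2.COLOR_RGB2HSV).astype(int);m=((h[...,0]<8)|(h[...,0]>172))&(h[...,1]>130)&(h[...,2]>40);m[:130]=0;m[:,:215]=0;m[170:]=0;m[:,260:]=0
ys,xs=np.nonzero(m);print(xs.min(),xs.max(),ys.min(),ys.max());print(np.median(W[m],0),W[m].min(0),W[m].max(0))
for z in(145,167,189):print(z,proj("side",[611.2,158.3,z]),proj("side",[604.5,167,z]))
crop("side",p,215,130,260,180,12,"knob4")
E
```

```text
235 238 139 151
[602.6 162.6 171.6] [597.7 157.4 144.2] [610.9 168.4 190.6]
145 [238.9 151.5] [236.1 150.7]
167 [238.9 145.7] [236.  144.9]
189 [238.9 139.8] [236.  139.1]
```

View pics/knob4.png

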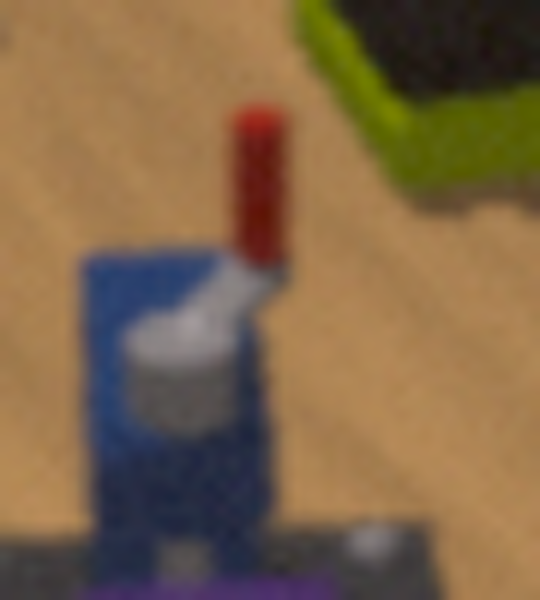

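```bash
python3 - <<'E'
from h import *
np.set_printoptions(suppress=True,precision=1)
for z in(145,167,189):print(z,proj("side",[566.5,85.4,z]))
print("axis",proj("side",[566.8,135.2,145]),proj("side",[566.8,135.2,152]))
p,d=capture("side");np.savez("pics/side5.npz",p=p,d=d);h=cv2.cvtColor(p,cv2.COLOR_RGB2HSV).astype(int);m=((h[...,0]<8)|(h[...,0]>172))&(h[...,1]>130)&(h[...,2]>40);m[:130]=0;m[:,:215]=0;m[170:]=0;m[:,260:]=0
ys,xs=np.nonzero(m);print(xs.mean(),ys.mean(),len(xs))
p,d=load("side",0);h=cv2.cvtColor(p,cv2.COLOR_RGB2HSV).astype(int);m=((h[...,0]<8)|(h[...,0]>172))&(h[...,1]>130)&(h[...,2]>40);m[:130]=0;m[:,:215]=0;m[175:]=0;m[:,260:]=0
ys,xs=np.nonzero(m);print(xs.mean(),ys.mean(),len(xs))
E
```

```text
145 [235.4 164.8]
167 [235.4 158.8]
189 [235.3 152.7]
axis [229.4 157.5] [229.4 155.6]
236.07692307692307 144.87179487179486 39
235.48076923076923 158.80769230769232 52
```

```bash
python3 - <<'E'
from h import *
for a in np.arange(3.9,4.3,.03):
    q=[566.8-50*np.sin(a),135.2-50*np.cos(a),167];print(round(a,2),np.round(q,1),proj("side",q).round(1))
plan([604.8,167.7,200],R0);plan([604.8,167.7,154],R0)
E
```

```text
3.9 [601.2 171.5 167. ] [234.6 144.5]
3.93 [602.3 170.4 167. ] [235.  144.6]
3.96 [603.3 169.4 167. ] [235.4 144.7]
3.99 [604.3 168.3 167. ] [235.8 144.8]
4.02 [605.3 167.1 167. ] [236.2 144.9]
4.05 [606.2 166.  167. ] [236.6 145. ]
4.08 [607.1 164.8 167. ] [237.  145.1]
4.11 [608.  163.5 167. ] [237.4 145.2]
4.14 [608.8 162.3 167. ] [237.8 145.3]
4.17 [609.6 161.  167. ] [238.1 145.4]
4.2 [610.4 159.7 167. ] [238.5 145.6]
4.23 [611.1 158.4 167. ] [238.9 145.7]
4.26 [611.8 157.1 167. ] [239.2 145.8]
4.29 [612.4 155.7 167. ] [239.6 146. ]
lin [0.2069 0.0268 0.0322] rot [0.0109 0.0037 0.0024]
lin [0.3602 0.027  0.0319] rot [0.0109 0.0037 0.0024]
```

The crank backed off about 0.2 rad when I let go: the knob is at column 236.1, where my last hold projects to 238.9. I'll re-grip to feel what load remains and ease off gently this time.

```bash
python3 -m jog '[{"linear":[0.1,0.026,0.031],"rotation":[0.01,0.004,0.002],"grip":50},{"linear":[0.2,0.026,0.031],"rotation":[0.01,0.004,0.002],"grip":50},{"linear":[0.3,0.026,0.031],"rotation":[0.01,0.004,0.002],"grip":50},{"linear":[0.36,0.026,0.031],"rotation":[0.01,0.004,0.002],"grip":50},{"linear":[0.36,0.026,0.031],"rotation":[0.01,0.004,0.002],"grip":22},{"linear":[0.36,0.026,0.031],"rotation":[0.01,0.004,0.002],"grip":22},{"linear":[0.36,0.026,0.031],"rotation":[0.01,0.004,0.002],"grip":22},{"linear":[0.36,0.026,0.031],"rotation":[0.01,0.004,0.002],"grip":22}]' 40
python3 circ.py 566.8 135.2 3 0.05
python3 -m jog '[{"linear":[0,0,0],"rotation":[0,0,0],"grip":8},{"linear":[0,0,0],"rotation":[0,0,0],"grip":8},{"linear":[0,0,0],"rotation":[0,0,0],"grip":8},{"linear":[0,0,0],"rotation":[0,0,0],"grip":8}]' 40
python3 circ.py 566.8 135.2 3 0.04
```

```text
time_s: 8.57
eef_pos: [605.8, 167.5, 155.7]
ee_rot: [-0.501, 0.501, -0.499, -0.499]
force: [0.3, 0.2, 0.2]
grip_width: 0.261
pos [605.8 167.5 155.7] phi 4.021 r 50.6 F [0.3 0.2 0.2] Ftan 0.04 Frad 0.38 Tq [0.04 0.01 0.04]
4.07 [0.0055, -0.0036, -0.0078]
4.12 [0.0056, -0.0085, -0.0146]
4.17 [0.0056, -0.0129, -0.0216]
time_s: 8.9
eef_pos: [605.9, 167.6, 156.2]
ee_rot: [-0.501, 0.501, -0.499, -0.499]
force: [-0.1, 1.0, 2.1]
grip_width: 0.176
pos [605.9 167.6 156.2] phi 4.021 r 50.8 F [-0.1  1.   2.1] Ftan -0.82 Frad 0.59 Tq [ 0.19  0.09 -0.01]
4.06 [0.0074, -0.002, -0.0069]
4.1 [0.0074, -0.006, -0.0123]
4.14 [0.0075, -0.0097, -0.0179]
```

```bash
python3 -m jog '[{"linear":[0,-0.003,-0.0065],"rotation":[0,0,0],"grip":8},{"linear":[0,-0.0062,-0.0123],"rotation":[0,0,0],"grip":8},{"linear":[0,-0.0097,-0.0179],"rotation":[0,0,0],"grip":8}]' 40
python3 circ.py 566.8 135.2 3 0.04
```

```text
time_s: 9.15
eef_pos: [609.0, 163.4, 156.3]
ee_rot: [0.502, -0.501, 0.498, 0.5]
force: [0.9, 8.1, -0.4]
grip_width: 0.173
pos [609.  163.4 156.3] phi 4.123 r 50.7 F [ 0.9  8.1 -0.4] Ftan -6.24 Frad 5.29 Tq [ 1.31 -0.11  0.02]
4.16 [0.0078, -0.0016, -0.007]
4.2 [0.0078, -0.0049, -0.0127]
4.24 [0.0078, -0.0081, -0.0186]
```

```bash
python3 -m jog '[{"linear":[0,0.002,0.003],"rotation":[0,0,0],"grip":8},{"linear":[0,0.004,0.006],"rotation":[0,0,0],"grip":8},{"linear":[0,0.006,0.009],"rotation":[0,0,0],"grip":8},{"linear":[0,0.006,0.009],"rotation":[0,0,0],"grip":8}]' 40
python3 circ.py 566.8 135.2 3 -0.04
```

```text
time_s: 9.48
eef_pos: [607.1, 166.1, 156.3]
ee_rot: [0.502, -0.501, 0.498, 0.5]
force: [0.0, 1.6, -1.2]
grip_width: 0.173
pos [607.1 166.1 156.3] phi 4.057 r 50.8 F [ 0.   1.6 -1.2] Ftan -1.25 Frad 0.98 Tq [ 0.19 -0.06  0.07]
4.02 [0.0078, 0.0063, 0.0036]
3.98 [0.0078, 0.0107, 0.0086]
3.94 [0.0077, 0.0152, 0.0135]
```

```bash
python3 -m jog '[{"linear":[0,0,0],"rotation":[0,0,0],"grip":14},{"linear":[0,0,0],"rotation":[0,0,0],"grip":18},{"linear":[0,0,0],"rotation":[0,0,0],"grip":24},{"linear":[0,0,0],"rotation":[0,0,0],"grip":60},{"linear":[0,0,0],"rotation":[0,0,0],"grip":60},{"linear":[0,0,0],"rotation":[0,0,0],"grip":60},{"linear":[0,0,0],"rotation":[0,0,0],"grip":60},{"linear":[-0.1,0,0],"rotation":[0,0,0],"grip":60},{"linear":[-0.2,0,0],"rotation":[0,0,0],"grip":60},{"linear":[-0.3,0,0],"rotation":[0,0,0],"grip":60},{"linear":[-0.35,0,0],"rotation":[0,0,0],"grip":60}]' 40
python3 - <<'E'
from h import *
p,d=capture("side");np.savez("pics/side6.npz",p=p,d=d);h=cv2.cvtColor(p,cv2.COLOR_RGB2HSV).astype(int);m=((h[...,0]<8)|(h[...,0]>172))&(h[...,1]>130)&(h[...,2]>40);m[:130]=0;m[:,:215]=0;m[170:]=0;m[:,260:]=0
ys,xs=np.nonzero(m);print(xs.mean(),ys.mean(),len(xs))
plan([473,-155.5,250],R0)
E
```

```text
time_s: 10.4
eef_pos: [607.2, 166.0, 265.5]
ee_rot: [0.503, -0.502, 0.497, 0.499]
force: [0.8, -0.3, 0.6]
grip_width: 0.704
236.3695652173913 145.08695652173913 46
lin [ 0.0484  0.451  -1.0713] rot [0.0022 0.0064 0.0257]
```

```bash
python3 -m jog '[{"linear":[0.02,0.2,-0.48],"rotation":[0.002,0.006,0.026],"grip":60},{"linear":[0.02,0.45,-0.99],"rotation":[0.002,0.006,0.026],"grip":60},{"linear":[0.04,0.45,-0.99],"rotation":[0.002,0.006,0.026],"grip":60},{"linear":[0.04,0.45,-0.99],"rotation":[0.002,0.006,0.026],"grip":60},{"linear":[0.04,0.45,-0.99],"rotation":[0.002,0.006,0.026],"grip":60},{"linear":[0.04,0.45,-0.99],"rotation":[0.002,0.006,0.026],"grip":60},{"linear":[0.04,0.45,-0.99],"rotation":[0.002,0.006,0.026],"grip":60},{"linear":[0.04,0.45,-0.99],"rotation":[0.002,0.006,0.026],"grip":60},{"linear":[0.04,0.45,-0.99],"rotation":[0.002,0.006,0.026],"grip":60},{"linear":[0.04,0.45,-0.99],"rotation":[0.002,0.006,0.026],"grip":60}]' 40
python3 - <<'E'
from h import *
plan([472.3,-155.8,200],R0);plan([472.3,-155.8,86],R0)
print(sense()['joints'].round(2))
E
```

```text
time_s: 11.28
eef_pos: [472.7, -132.2, 252.4]
ee_rot: [0.501, -0.499, 0.501, 0.499]
force: [-0.4, 0.7, 0.1]
grip_width: 0.702
lin [ 0.1745  0.0011 -0.0787] rot [-0.006   0.001  -0.0008]
lin [ 0.5545  0.0009 -0.0788] rot [-0.006   0.001  -0.0008]
[-0.51  0.22  1.56  0.    1.36 -2.08]
```

```bash
cat > ik.py <<'E'
from h import *
def Rw(q,M,s4=1):
    return Rn.from_euler('z',q[0])*Rn.from_euler('y',q[1]+q[2])*Rn.from_euler('z',s4*q[3])*Rn.from_euler('y',q[4])*Rn.from_euler('z',q[5])*M
s=sense();q=s['joints'];R=pose(s)[1]
M=Rw(q,Rn.identity()).inv()*R
E
python3 - <<'E'
from ik import *
np.set_printoptions(suppress=True,precision=3)
q0=np.array([ 9.19582130e-01,  3.13447188e-01,  1.49847387e+00, 0,1.33103020e+00, -2.23375469e-01])
print((Rw(q0,M).inv()*Rn.from_quat([-0.38263735,  0.59519367,  0.38228312,0.59430024])).magnitude(), M.as_matrix())
n=np.array([-.2,-.6,.77]);n/=np.linalg.norm(n)
z=np.array([0,0,1.]);ax=np.cross(z,n);Rt=Rn.from_rotvec(ax/np.linalg.norm(ax)*np.arccos(n[2]))*R0
print("rot units R0->Rt",((R0.inv()*Rt).as_rotvec()/.5))
for q1 in(-.5,-.3,-.1,.1):
  for A in(1.5,1.8,2.0):
    X=(Rn.from_euler('z',q1)*Rn.from_euler('y',A)).inv()*Rt*M.inv()
    print(q1,A,X.as_euler('ZYZ'))
E
```

```text
4.109174517524937e-05 [[-0.  0. -1.]
 [-0.  1.  0.]
 [ 1.  0. -0.]]
rot units R0->Rt [-0.    -1.305 -0.435]
-0.5 1.5 [ 0.686  1.739 -1.986]
-0.5 1.8 [ 0.676  1.505 -2.175]
-0.5 2.0 [ 0.695  1.35  -2.302]
-0.3 1.5 [ 0.688  1.612 -1.831]
-0.3 1.8 [ 0.703  1.381 -2.023]
-0.3 2.0 [ 0.739  1.23  -2.16 ]
-0.1 1.5 [ 0.671  1.486 -1.676]
-0.1 1.8 [ 0.71   1.254 -1.87 ]
-0.1 2.0 [ 0.765  1.106 -2.015]
0.1 1.5 [ 0.633  1.365 -1.515]
0.1 1.8 [ 0.696  1.128 -1.71 ]
0.1 2.0 [ 0.772  0.979 -1.864]
```

```bash
python3 -m jog '[{"linear":[0.05,0.001,-0.079],"rotation":[-0.006,0.001,-0.001],"grip":60},{"linear":[0.17,0.001,-0.079],"rotation":[-0.006,0.001,-0.001],"grip":60},{"linear":[0.17,0.001,-0.079],"rotation":[-0.006,0.001,-0.001],"grip":60},{"linear":[0.17,0.001,-0.079],"rotation":[-0.006,0.001,-0.001],"grip":60},{"linear":[0.17,0.001,-0.079],"rotation":[-0.006,0.001,-0.001],"grip":60}]' 40
python3 - <<'E'
from h import *
p,d=capture("side");np.savez("pics/side7.npz",p=p,d=d);crop("side",p,190,150,290,280,4,"side7")
plan([472.3,-155.8,86],R0); t=pose()[0];print(t,proj("side",t))
E
```

```text
time_s: 11.7
eef_pos: [473.1, -155.2, 202.8]
ee_rot: [-0.5, 0.501, -0.499, -0.5]
force: [0.1, 0.1, 0.1]
grip_width: 0.702
lin [ 0.3904  0.004  -0.0009] rot [ 0.003  -0.0026  0.0046]
[ 473.23808411 -155.37204607  203.13375186] [239.42924107 198.23455564]
```

View pics/side7.png

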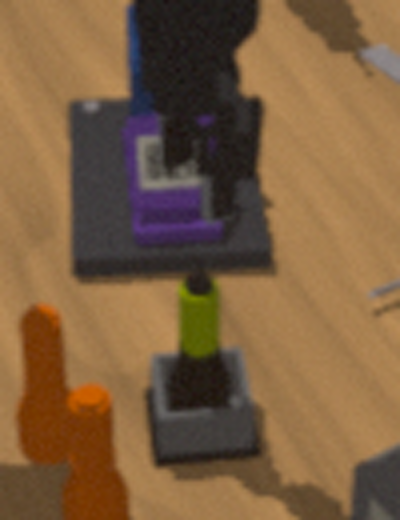

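The gripper hangs straight above the wand, with tips near crop (180,165) and (225,210) and the wand cap at crop (197,280), which is pixel (239,220). The columns match, so I descend and grip.

```bash
python3 -m jog '[{"linear":[0.1,0.004,-0.001],"rotation":[0.003,-0.003,0.005],"grip":60},{"linear":[0.2,0.004,-0.001],"rotation":[0.003,-0.003,0.005],"grip":60},{"linear":[0.3,0.004,-0.001],"rotation":[0.003,-0.003,0.005],"grip":60},{"linear":[0.39,0.004,-0.001],"rotation":[0.003,-0.003,0.005],"grip":60},{"linear":[0.39,0.004,-0.001],"rotation":[0.003,-0.003,0.005],"grip":60},{"linear":[0.39,0.004,-0.001],"rotation":[0.003,-0.003,0.005],"grip":32},{"linear":[0.39,0.004,-0.001],"rotation":[0.003,-0.003,0.005],"grip":32},{"linear":[0.39,0.004,-0.001],"rotation":[0.003,-0.003,0.005],"grip":32}]' 40
python3 - <<'E'
from h import *
s=sense();print(s['eef_pos'],s['force'],s['wrist_torque'],s['grip_width']*85.4)
E
python3 -m jog '[{"linear":[0,0,0],"rotation":[0,0,0],"grip":10},{"linear":[0,0,0],"rotation":[0,0,0],"grip":10},{"linear":[0,0,0],"rotation":[0,0,0],"grip":10},{"linear":[0,0,0],"rotation":[0,0,0],"grip":10}]' 40
python3 -m jog '[{"linear":[0,0,0],"rotation":[0,0,0],"grip":10},{"linear":[0,0,0],"rotation":[0,0,0],"grip":10}]' 70
python3 - <<'E'
from h import *
s=sense();print(s['eef_pos'],s['force'],s['wrist_torque'],s['grip_width']*85.4)
p,d=capture("side");np.savez("pics/side8.npz",p=p,d=d);crop("side",p,190,170,290,280,5,"side8")
E
```

```text
time_s: 12.42
eef_pos: [473.5, -156.3, 88.3]
ee_rot: [-0.5, 0.501, -0.5, -0.499]
force: [-0.9, -0.8, -0.7]
grip_width: 0.377
[ 473.49394164 -156.3407927    88.34615719] [-0.85649222 -0.78095232 -0.67443038] [0.00448075 0.00024596 0.02480282] 32.215277829215545
time_s: 12.75
eef_pos: [473.5, -156.3, 88.6]
ee_rot: [-0.5, 0.501, -0.5, -0.499]
force: [0.7, 0.6, 1.5]
grip_width: 0.319
time_s: 12.92
eef_pos: [473.6, -156.4, 88.8]
ee_rot: [-0.5, 0.502, -0.5, -0.499]
force: [-1.1, 0.3, 0.0]
grip_width: 0.313
[ 473.60863455 -156.38711139   88.78040933] [-1.13860846  0.32547022  0.029152  ] [ 0.05266051  0.01019991 -0.0653083 ] 26.757080008847876
```

View pics/side8.png

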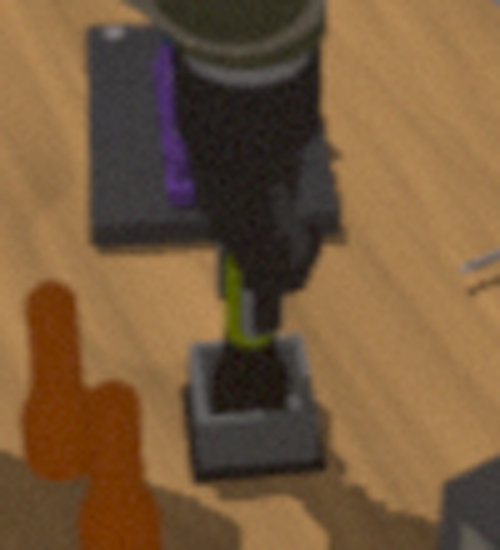

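```bash
python3 - <<'E'
from tri import *
np.set_printoptions(suppress=True,precision=1)
s=np.array([(145,198),(428,178),(443,385),(160,407)],float);t=np.array([(198,470),(278,205),(460,258),(370,535)],float)
Q={"side":(s+.5)/16-.5+[215,172],"top":(t+.5)/16-.5+[215,175]}
yaw=np.radians(-18.5);n=np.array([np.sin(np.radians(40))*np.sin(yaw),-np.sin(np.radians(40))*np.cos(yaw),np.cos(np.radians(40))]);print(n)
# with known label corners: solvePnP translation only w/ fixed rotation
ex=np.array([np.cos(yaw),np.sin(yaw),0]);ey=np.cross(n,ex)
for nm,k in(("side",0),("side",4),("side",6),("top",0)):
    p,d=load(nm,k);W=world(nm,d);m=np.zeros(d.shape,np.uint8);cv2.fillConvexPoly(m,Q[nm].round().astype(int),1)
    P=W[(m>0)&(d>0)];h=P@n;c0=np.median(h)
    cpx=Q[nm].mean(0)
    o,r=ray(nm,*cpx);tt=(c0-o@n)/(r@n);print(nm,k,len(P),"plane",c0.round(1),"std",h.std().round(1),"centre",o+tt*r)
    from scipy.optimize import least_squares
    cor=lambda c:np.array([c-28*ex+22*ey,c+28*ex+22*ey,c+28*ex-22*ey,c-28*ex-22*ey])
    f=least_squares(lambda c:(proj(nm,cor(c))-Q[nm]).ravel(),[547,62,69]);print("   size-fit",f.x,np.abs(f.fun).max())
for z in(66,68,70,72):print(z,atz("side",*Q["side"].mean(0),float(z)),atz("top",*Q["top"].mean(0),float(z)))
f=least_squares(lambda c:np.r_[(proj("side",cor(c))-Q["side"]).ravel(),(proj("top",cor(c[:3]))-Q["top"]).ravel()],[547,62,69]);print(f.x,f.fun.round(1))
E
```

```text
[-0.2 -0.6  0.8]
side 0 252 plane -94.2 std 2.4 centre [545.8  60.1  70.2]
   size-fit [542.6  52.2  76.3] 0.29867833675268685
side 4 252 plane -93.8 std 2.4 centre [545.7  59.8  70.4]
   size-fit [542.6  52.2  76.3] 0.29867833675268685
side 6 252 plane -93.6 std 2.7 centre [545.7  59.6  70.5]
   size-fit [542.6  52.2  76.3] 0.29867833675268685
top 0 236 plane -94.7 std 1.7 centre [547.2  61.6  71.1]
   size-fit [548.6  62.1  60.8] 0.6839200945122457
66 [548.1  65.6  66. ] [547.9  62.   66. ]
68 [547.1  62.9  68. ] [547.6  61.8  68. ]
70 [546.   60.3  70. ] [547.4  61.7  70. ]
72 [544.9  57.7  72. ] [547.1  61.6  72. ]
[547.1  61.7  69. ] [ 0.3 -0.2 -0.1  0.   0.   0.2  0.3 -0.1 -0.3  0.1  0.4 -0.5 -0.2  0.8
 -0.1  0.3]
```

```bash
python3 -m jog '[{"linear":[-0.04,0,0],"rotation":[0,0,0],"grip":10},{"linear":[-0.1,0,0],"rotation":[0,0,0],"grip":10},{"linear":[-0.18,0,0],"rotation":[0,0,0],"grip":10},{"linear":[-0.26,0,0],"rotation":[0,0,0],"grip":10},{"linear":[-0.34,0,0],"rotation":[0,0,0],"grip":10},{"linear":[-0.38,0,0],"rotation":[0,0,0],"grip":10},{"linear":[-0.38,0,0],"rotation":[0,0,0],"grip":10}]' 70
cat >> h.py <<'E'
c=np.array([545.5,60.3,70.5]);_y=np.radians(-18.5);_t=np.radians(40)
n=np.array([np.sin(_t)*np.sin(_y),-np.sin(_t)*np.cos(_y),np.cos(_t)])
_ax=np.cross([0,0,1.],n);Rt=Rn.from_rotvec(_ax/np.linalg.norm(_ax)*_t)*R0
E
python3 - <<'E'
from h import *
np.set_printoptions(suppress=True,precision=2)
s=sense();print(s['eef_pos'],s['force'],s['wrist_torque'],s['grip_width']*85.4)
print(c+n*190,c+n*132.8);plan(c+n*190,Rt)
E
```

```text
time_s: 13.55
eef_pos: [474.1, -156.7, 205.2]
ee_rot: [-0.501, 0.503, -0.499, -0.497]
force: [0.3, -0.7, -1.7]
grip_width: 0.306
[ 474.06 -156.65  205.21] [ 0.34 -0.65 -1.74] [ 0.03 -0.06  0.  ] 26.092524245255902
[506.75 -55.52 216.05] [518.41 -20.65 172.23]
lin [-0.04 -0.11  0.34] rot [ 0.01 -1.33 -0.43]
```

```bash
python3 -m jog '[{"linear":[-0.02,-0.03,0.08],"rotation":[0,-0.22,-0.07],"grip":10},{"linear":[-0.03,-0.06,0.16],"rotation":[0,-0.44,-0.14],"grip":10},{"linear":[-0.04,-0.08,0.24],"rotation":[0,-0.66,-0.21],"grip":10},{"linear":[-0.04,-0.1,0.3],"rotation":[0,-0.88,-0.28],"grip":10},{"linear":[-0.04,-0.11,0.34],"rotation":[0,-0.9,-0.29],"grip":10},{"linear":[-0.04,-0.11,0.34],"rotation":[0,-0.9,-0.29],"grip":10}]' 70
python3 - <<'E'
from h import *
plan(c+n*190,Rt);print(sense()['joints'].round(2))
E
```

```text
time_s: 14.05
eef_pos: [506.4, -53.7, 215.5]
ee_rot: [0.633, -0.413, 0.339, 0.56]
force: [0.1, -1.0, -2.5]
grip_width: 0.314
lin [-0.0042 -0.0018 -0.0048] rot [ 0.0032 -0.4341 -0.1458]
[-0.57  0.29  1.64  0.47  1.35 -2.28]
```

```bash
python3 -m jog '[{"linear":[0,-0.002,-0.005],"rotation":[0.003,-0.22,-0.07],"grip":10},{"linear":[0,-0.002,-0.005],"rotation":[0.003,-0.434,-0.146],"grip":10},{"linear":[0,-0.002,-0.005],"rotation":[0.003,-0.434,-0.146],"grip":10},{"linear":[0,-0.002,-0.005],"rotation":[0.003,-0.434,-0.146],"grip":10}]' 70
python3 - <<'E'
from h import *
plan(c+n*132.8,Rt);print(sense()['joints'].round(2))
for k in("side","top"):
    p,d=capture(k);np.savez(f"pics/{k}9.npz",p=p,d=d)
    if k=="side":crop(k,p,190,120,300,230,5,"side9")
    else:crop(k,p,190,150,320,260,5,"top9")
E
```

```text
time_s: 14.38
eef_pos: [506.6, -55.8, 214.0]
ee_rot: [0.685, -0.362, 0.256, 0.577]
force: [0.5, 0.4, -1.9]
grip_width: 0.314
lin [ 0.186  -0.0022  0.0058] rot [-0.0045 -0.0086 -0.0046]
[-0.67  0.34  1.68  0.65  1.44 -2.43]
```

View pics/side9.png

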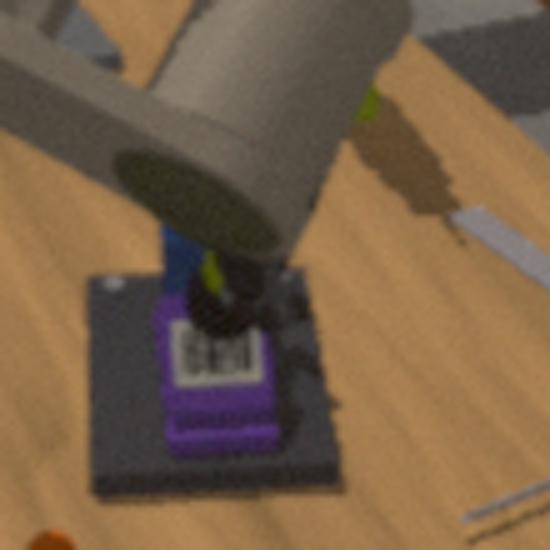

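View pics/top9.png

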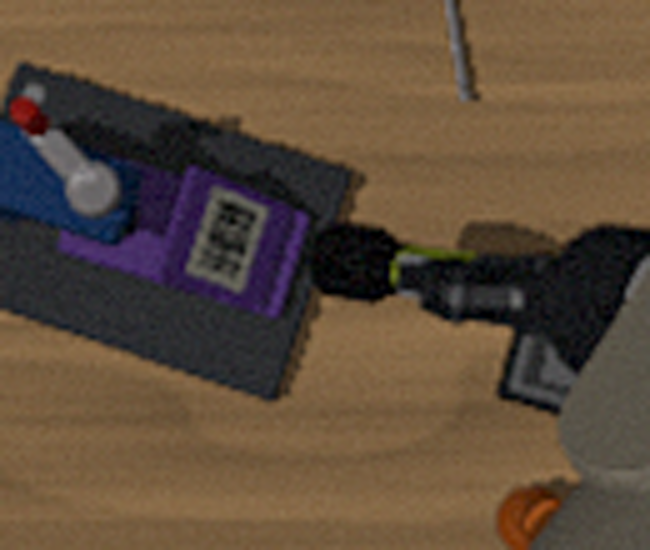

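The side view shows the black wand head at crop (222,305) just above the label, and the knob is untouched. In the top view the wand head at crop (355,262) points along the bracket at the label, which is at crop (228,238). Next I check the wand axis against the projection.

```bash
python3 - <<'E'
from h import *
np.set_printoptions(suppress=True,precision=1)
p,R=pose();x=R.apply([1,0,0]);print(p,x,n)
w=p+x*77.8
for nm,x0,y0 in(("side",190,120),("top",190,150)):
    for l,q in(("label",c),("spot",w+x*57.2),("window",w),("head",w-x*16),("headtop",w-x*32),("handle",w-x*60)):
        print(nm,l,((proj(nm,q)-[x0,y0])*5+2).round(0))
pp,d=load("top",9);W=world("top",d)
hsv=cv2.cvtColor(pp,cv2.COLOR_RGB2HSV).astype(int)
m=np.linalg.norm(W-(w-x*16),axis=-1)<34
P=W[m];a=(P-w)@-x;print(len(P),a.min(),a.max());
y=R.apply([0,1,0]);z=R.apply([0,0,1])
k=(a>2)&(a<30);print("lat y",((P-w)@y)[k].min(),((P-w)@y)[k].max(),"z",((P-w)@z)[k].min(),((P-w)@z)[k].max())
E
```

```text
[507.1 -55.  215. ] [ 0.2  0.6 -0.8] [-0.2 -0.6  0.8]
side label [216. 350.]
side spot [220. 329.]
side window [224. 303.]
side head [226. 295.]
side headtop [227. 287.]
side handle [229. 272.]
top label [229. 242.]
top spot [280. 250.]
top window [338. 260.]
top head [356. 262.]
top headtop [373. 265.]
top handle [405. 270.]
182 -1.5236050144686983 46.30312187486951
lat y -23.142411659011195 19.536480966902495 z 3.7449652683345342 25.26666888018214
```

```bash
python3 -m jog '[{"linear":[0.06,-0.001,0.002],"rotation":[-0.004,-0.008,-0.004],"grip":10},{"linear":[0.12,-0.002,0.004],"rotation":[-0.004,-0.008,-0.004],"grip":10},{"linear":[0.16,-0.002,0.006],"rotation":[-0.004,-0.008,-0.004],"grip":10},{"linear":[0.186,-0.002,0.006],"rotation":[-0.004,-0.008,-0.004],"grip":10},{"linear":[0.186,-0.002,0.006],"rotation":[-0.004,-0.008,-0.004],"grip":10},{"linear":[0.186,-0.002,0.006],"rotation":[-0.004,-0.008,-0.004],"grip":10}]' 70
python3 - <<'E'
from h import *
np.set_printoptions(suppress=True,precision=2)
plan(c+n*132.8,Rt);print(sense()['joints'].round(2),sense()['force'])
p,R=pose();x=R.apply([1,0,0]);w=p+x*77.8
for k in("side","top"):
    p,d=capture(k);np.savez(f"pics/{k}10.npz",p=p,d=d)
    if k=="side":crop(k,p,200,160,260,230,8,"side10")
    else:crop(k,p,210,170,300,230,8,"top10")
    for l,q in(("label",c),("window",w),("headtop",w-x*32),("handle",w-x*60)):
        print(k,l,((proj(k,q)-([200,160] if k=="side" else [210,170]))*8+3.5).round(0))
E
```

```text
time_s: 14.98
eef_pos: [519.0, -19.6, 173.8]
ee_rot: [0.685, -0.364, 0.253, 0.578]
force: [0.4, -0.1, -1.3]
grip_width: 0.311
lin [ 0.    0.   -0.01] rot [ 0.01 -0.    0.  ]
[-0.59  0.38  1.73  0.69  1.32 -2.45] [ 0.44 -0.09 -1.26]
side label [266. 241.]
side window [272. 199.]
side headtop [276. 176.]
side handle [280. 155.]
top label [207. 228.]
top window [286. 239.]
top headtop [338. 247.]
top handle [384. 254.]
```

View pics/side10.png

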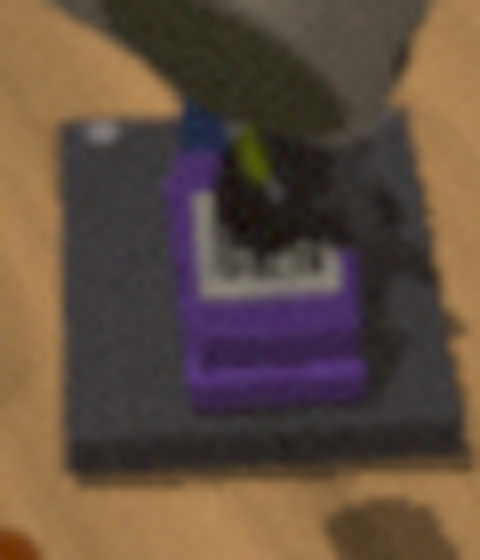

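View pics/top10.png

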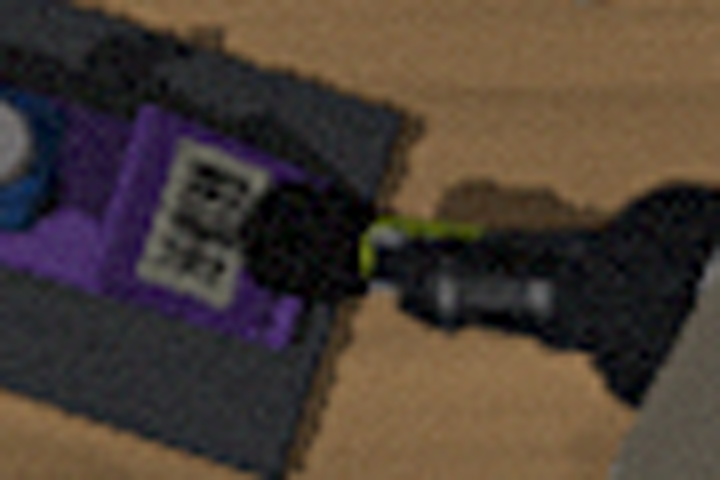

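```bash
python3 - <<'E'
from h import *
plan(c+n*132.8,Rt);p,R=pose();x=R.apply([1,0,0]);print(p,np.degrees(np.arccos(-x@n)))
E
```

```text
lin [ 0.0033  0.0036 -0.0048] rot [ 0.0075 -0.0031  0.0026]
[519.14806821 -20.19161371 174.07055037] 0.11620791134643263
```

```bash
python3 -m jog '[{"linear":[0.003,0.003,-0.005],"rotation":[0,0,0],"grip":10},{"linear":[0.003,0.003,-0.005],"rotation":[0,0,0],"grip":10},{"linear":[0.003,0.003,-0.005],"rotation":[0,0,0],"grip":10},{"linear":[0.003,0.003,-0.005],"rotation":[0,0,0],"grip":10},{"linear":[0.003,0.003,-0.005],"rotation":[0,0,0],"grip":10},{"linear":[0.003,0.003,-0.005],"rotation":[0,0,0],"grip":10},{"linear":[0.003,0.003,-0.005],"rotation":[0,0,0],"grip":10},{"linear":[0.003,0.003,-0.005],"rotation":[0,0,0],"grip":10},{"linear":[0.003,0.003,-0.005],"rotation":[0,0,0],"grip":10},{"linear":[0.003,0.003,-0.005],"rotation":[0,0,0],"grip":10},{"linear":[0.003,0.003,-0.005],"rotation":[0,0,0],"grip":10},{"linear":[0.003,0.003,-0.005],"rotation":[0,0,0],"grip":10},{"linear":[0.003,0.003,-0.005],"rotation":[0,0,0],"grip":10},{"linear":[0.003,0.003,-0.005],"rotation":[0,0,0],"grip":10},{"linear":[0.003,0.003,-0.005],"rotation":[0,0,0],"grip":10},{"linear":[0.003,0.003,-0.005],"rotation":[0,0,0],"grip":10},{"linear":[0.003,0.003,-0.005],"rotation":[0,0,0],"grip":10},{"linear":[0.003,0.003,-0.005],"rotation":[0,0,0],"grip":10},{"linear":[0.003,0.003,-0.005],"rotation":[0,0,0],"grip":10},{"linear":[0.003,0.003,-0.005],"rotation":[0,0,0],"grip":10}]' 70
python3 - <<'E'
from h import *
plan(c+n*132.8,Rt);s=sense();print(s['eef_pos'],s['dq'].round(3),s['grip_width']*85.4)
E
python3 -m jog '[{"linear":[0,0,0],"rotation":[0,0,0],"grip":10},{"linear":[0,0,0],"rotation":[0,0,0],"grip":10},{"linear":[0,0,0],"rotation":[0,0,0],"grip":10},{"linear":[0,0,0],"rotation":[0,0,0],"grip":10},{"linear":[0,0,0],"rotation":[0,0,0],"grip":10},{"linear":[0,0,0],"rotation":[0,0,0],"grip":10},{"linear":[0,0,0],"rotation":[0,0,0],"grip":10},{"linear":[0,0,0],"rotation":[0,0,0],"grip":10},{"linear":[0,0,0],"rotation":[0,0,0],"grip":10},{"linear":[0,0,0],"rotation":[0,0,0],"grip":10},{"linear":[0,0,0],"rotation":[0,0,0],"grip":10},{"linear":[0,0,0],"rotation":[0,0,0],"grip":10},{"linear":[0,0,0],"rotation":[0,0,0],"grip":10},{"linear":[0,0,0],"rotation":[0,0,0],"grip":10},{"linear":[0,0,0],"rotation":[0,0,0],"grip":10},{"linear":[0,0,0],"rotation":[0,0,0],"grip":10},{"linear":[0,0,0],"rotation":[0,0,0],"grip":10},{"linear":[0,0,0],"rotation":[0,0,0],"grip":10},{"linear":[0,0,0],"rotation":[0,0,0],"grip":10},{"linear":[0,0,0],"rotation":[0,0,0],"grip":10}]' 70
python3 - <<'E'
from h import *
np.set_printoptions(suppress=True,precision=1)
plan(c+n*132.8,Rt);s=sense();print(s['eef_pos'])
p,d=capture("top");np.savez("pics/top11.npz",p=p,d=d);W=world("top",d);tp,R=pose();x=R.apply([1,0,0]);w=tp+x*77.8
# wand-head lateral check and distance along axis from depth in same camera
m=(np.linalg.norm(W-(w-x*16),axis=-1)<40);P=W[m];a=(P-w)@-x;y=R.apply([0,1,0]);k=(a>4)&(a<30)&(abs((P-w)@y)<30)
L=(P-w)@y;print("head y-extent",np.percentile(L[k],[1,99]),"a range",np.percentile(a,[0,1,5,99]))
Rw=n
lab=np.linalg.norm(W-c,axis=-1)<30;print("label plane offset",np.median((W[lab]-c)@n))
E
```

```text
time_s: 16.75
eef_pos: [518.6, -20.7, 172.3]
ee_rot: [0.686, -0.364, 0.253, 0.578]
force: [0.4, 0.9, -1.4]
grip_width: 0.313
lin [0.0003 0.0005 0.0001] rot [ 0.0078 -0.0031  0.0025]
[518.56094335 -20.74390487 172.29611425] [-0.     0.001  0.    -0.    -0.001  0.   ] 26.693826094018544
time_s: 18.42
eef_pos: [518.5, -20.7, 172.3]
ee_rot: [0.686, -0.364, 0.253, 0.578]
force: [1.0, -0.2, -1.9]
grip_width: 0.307
lin [0. 0. 0.] rot [ 0. -0.  0.]
[518.5 -20.7 172.3]
head y-extent [-22.3  18.2] a range [-1.  -0.1  4.3 51.6]
label plane offset -0.5208832440355684
```

Held still for over 3 s. Now back off, turn upright and return over the stand.

```bash
python3 -m jog '[{"linear":[-0.06,0,0],"rotation":[0,0,0],"grip":10},{"linear":[-0.14,0,0],"rotation":[0,0,0],"grip":10},{"linear":[-0.2,0,0],"rotation":[0,0,0],"grip":10},{"linear":[-0.22,0,0],"rotation":[0,0,0],"grip":10},{"linear":[-0.22,0,0],"rotation":[0,0,0],"grip":10}]' 70
python3 - <<'E'
from h import *
plan([473.6,-156.4,200],R0)
E
```

```text
time_s: 18.88
eef_pos: [505.3, -61.7, 223.5]
ee_rot: [0.686, -0.365, 0.253, 0.577]
force: [-0.9, -0.4, -2.4]
grip_width: 0.313
lin [-0.1533  0.0975 -0.2897] rot [0.0051 1.3176 0.4518]
```

```bash
python3 -m jog '[{"linear":[-0.05,0.02,-0.06],"rotation":[0,0.22,0.075],"grip":10},{"linear":[-0.09,0.04,-0.13],"rotation":[0,0.44,0.15],"grip":10},{"linear":[-0.13,0.07,-0.2],"rotation":[0,0.66,0.225],"grip":10},{"linear":[-0.153,0.097,-0.26],"rotation":[0,0.88,0.3],"grip":10},{"linear":[-0.153,0.097,-0.29],"rotation":[0,0.96,0.329],"grip":10},{"linear":[-0.153,0.097,-0.29],"rotation":[0,0.96,0.329],"grip":10}]' 70
python3 - <<'E'
from h import *
plan([473.6,-156.4,200],R0)
E
```

```text
time_s: 19.38
eef_pos: [473.7, -155.4, 198.5]
ee_rot: [0.556, -0.469, 0.437, 0.528]
force: [0.6, 0.3, -2.0]
grip_width: 0.311
lin [-0.0056 -0.0001 -0.0025] rot [0.0077 0.3579 0.1197]
```

```bash
python3 -m jog '[{"linear":[-0.005,0,-0.002],"rotation":[0.008,0.2,0.065],"grip":10},{"linear":[-0.005,0,-0.002],"rotation":[0.008,0.358,0.12],"grip":10},{"linear":[-0.005,0,-0.002],"rotation":[0.008,0.358,0.12],"grip":10},{"linear":[-0.005,0,-0.002],"rotation":[0.008,0.358,0.12],"grip":10}]' 70
python3 - <<'E'
from h import *
plan([473.6,-156.4,140],R0);plan([473.6,-156.4,91],R0)
s=sense();print(s['eef_pos'],s['force'],s['wrist_torque'])
tp,R=pose();x=R.apply([1,0,0]);w=tp+x*77.8
for k in("side","top"):
    p,d=capture(k);np.savez(f"pics/{k}12.npz",p=p,d=d)
    if k=="side":crop(k,p,200,170,280,280,6,"side12")
    for l,q in(("window",w),("headtop",w-x*32)):print(k,l,((proj(k,q)-([200,170]))*6+2.5).round(0))
E
```

```text
time_s: 19.72
eef_pos: [473.7, -154.7, 199.2]
ee_rot: [0.5, -0.499, 0.499, 0.502]
force: [0.5, 0.7, -2.3]
grip_width: 0.308
lin [ 1.974e-01  1.000e-04 -6.500e-03] rot [ 0.0041  0.0082 -0.0008]
lin [ 3.607e-01  1.000e-04 -7.100e-03] rot [ 0.0041  0.0082 -0.0008]
[ 473.65585727 -154.7020702   199.22561864] [ 0.47270689  0.70107413 -2.31338133] [-0.03010777 -0.0108303   0.0196761 ]
side window [240. 317.]
side headtop [240. 262.]
top window [648. 295.]
top headtop [658. 290.]
```

View pics/side12.png

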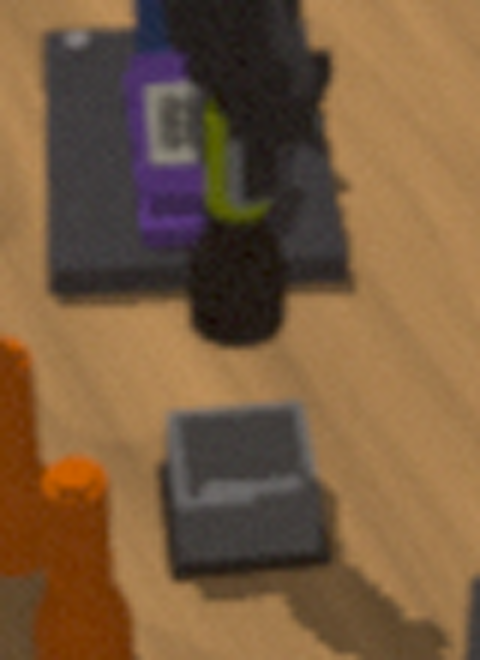

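The wand hangs upright, its head at crop (237,330), over the empty cup at crop (243,460). I lower it at the spot I took it from.

```bash
python3 -m jog '[{"linear":[0.07,0,-0.007],"rotation":[0.004,0.008,0],"grip":10},{"linear":[0.14,0,-0.007],"rotation":[0.004,0.008,0],"grip":10},{"linear":[0.2,0,-0.007],"rotation":[0.004,0.008,0],"grip":10},{"linear":[0.24,0,-0.007],"rotation":[0.004,0.008,0],"grip":10},{"linear":[0.27,0,-0.007],"rotation":[0.004,0.008,0],"grip":10},{"linear":[0.3,0,-0.007],"rotation":[0.004,0.008,0],"grip":10},{"linear":[0.3,0,-0.007],"rotation":[0.004,0.008,0],"grip":10}]' 70
python3 - <<'E'
from h import *
plan([473.6,-156.4,89.5],R0)
s=sense();print(s['eef_pos'],s['force'],s['wrist_torque'])
E
```

```text
time_s: 20.4
eef_pos: [472.7, -157.7, 107.9]
ee_rot: [0.501, -0.498, 0.501, 0.5]
force: [0.4, -0.1, -1.1]
grip_width: 0.311
lin [ 0.0614 -0.003   0.0043] rot [-0.0062  0.0025 -0.0043]
[ 472.72725999 -157.72008108  107.91297209] [ 0.44773828 -0.09943962 -1.09505249] [ 0.02384161  0.00678738 -0.08124732]
```

```bash
python3 -m jog '[{"linear":[0.02,-0.003,0.004],"rotation":[-0.006,0.002,-0.004],"grip":10},{"linear":[0.04,-0.003,0.004],"rotation":[-0.006,0.002,-0.004],"grip":10},{"linear":[0.058,-0.003,0.004],"rotation":[-0.006,0.002,-0.004],"grip":10},{"linear":[0.062,-0.003,0.004],"rotation":[-0.006,0.002,-0.004],"grip":10},{"linear":[0.062,-0.003,0.004],"rotation":[-0.006,0.002,-0.004],"grip":10}]' 70
python3 - <<'E'
from h import *
s=sense();print(s['eef_pos'],s['force'],s['wrist_torque'])
E
```

```text
time_s: 20.82
eef_pos: [473.6, -156.4, 89.2]
ee_rot: [0.5, -0.5, 0.5, 0.5]
force: [-0.7, -0.8, -2.1]
grip_width: 0.311
[ 473.59637802 -156.43763117   89.21682251] [-0.72796088 -0.76703875 -2.05925686] [-0.01340394  0.05432092  0.02187922]
```

```bash
python3 -m jog '[{"linear":[0.002,0,0],"rotation":[0,0,0],"grip":10},{"linear":[0.003,0,0],"rotation":[0,0,0],"grip":10},{"linear":[0.003,0,0],"rotation":[0,0,0],"grip":10}]' 70
python3 - <<'E'
from h import *
s=sense();print(s['eef_pos'],s['force'],s['wrist_torque'])
E
```

```text
time_s: 21.07
eef_pos: [473.9, -156.5, 88.8]
ee_rot: [-0.5, 0.5, -0.5, -0.5]
force: [-1.1, 1.7, 2.7]
grip_width: 0.311
[ 473.86120479 -156.51515548   88.79840415] [-1.10069638  1.67731104  2.69958515] [0.1508492  0.1240703  0.02363232]
```

Contact with the floor: Fz went from -2 to +2.7 N. Opening, then rising.

```bash
python3 -m jog '[{"linear":[0,0,0],"rotation":[0,0,0],"grip":30},{"linear":[0,0,0],"rotation":[0,0,0],"grip":34},{"linear":[0,0,0],"rotation":[0,0,0],"grip":60},{"linear":[0,0,0],"rotation":[0,0,0],"grip":60},{"linear":[0,0,0],"rotation":[0,0,0],"grip":60},{"linear":[0,0,0],"rotation":[0,0,0],"grip":60},{"linear":[-0.06,0,0],"rotation":[0,0,0],"grip":60},{"linear":[-0.16,0,0],"rotation":[0,0,0],"grip":60},{"linear":[-0.28,0,0],"rotation":[0,0,0],"grip":60},{"linear":[-0.4,0,0],"rotation":[0,0,0],"grip":60},{"linear":[-0.5,0,0],"rotation":[0,0,0],"grip":60},{"linear":[-0.6,0,0],"rotation":[0,0,0],"grip":60},{"linear":[-0.6,0,0],"rotation":[0,0,0],"grip":60}]' 70
python3 - <<'E'
from h import *
np.set_printoptions(suppress=True,precision=1)
s=sense();print(s['eef_pos'],s['force'])
for k in("side","top"):
    p,d=capture(k);np.savez(f"pics/{k}13.npz",p=p,d=d);cv2.imwrite(f"pics/{k}13.png",p[:,:,::-1])
    if k=="side":crop(k,p,190,130,290,280,4,"side13")
p,d=load("side",13);p0,_=load("side",6);p00,_=load("side",0)
g=lambda p,a:cv2.cvtColor(p[a[1]:a[3],a[0]:a[2]],cv2.COLOR_RGB2GRAY).astype(np.float32)
for nm,a in(("bracket",(212,176,256,216)),("stand+wand",(222,214,260,268)),("orange",(185,220,228,292))):
    print(nm,cv2.phaseCorrelate(g(p00,a),g(p,a)))
E
```

```text
time_s: 22.15
eef_pos: [475.2, -157.4, 274.5]
ee_rot: [-0.501, 0.504, -0.499, -0.497]
force: [0.5, -0.4, 0.4]
grip_width: 0.706
[ 475.2 -157.4  274.5] [ 0.5 -0.4  0.4]
bracket ((0.4081486426657186, -0.145673452603571), 0.8483192457093133)
stand+wand ((0.11869809555372157, 0.02121238191613628), 0.9860887889508848)
orange ((0.582003444131896, 0.04054743098325986), 0.598119502597385)
```

View pics/side13.png

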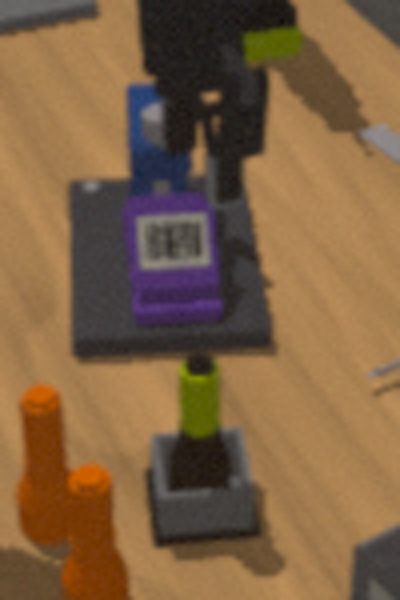

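The wand stands upright in its stand, cap at crop (200,362), with the orange wands and bracket in place. Last check: the bracket and knob against earlier pictures.

```bash
python3 - <<'E'
from h import *
g=lambda p,a:cv2.cvtColor(p[a[1]:a[3],a[0]:a[2]],cv2.COLOR_RGB2GRAY)
def mt(n,k0,k1,a):
    p0,p1=load(n,k0)[0],load(n,k1)[0]
    t=cv2.resize(g(p0,a),None,fx=8,fy=8,interpolation=cv2.INTER_CUBIC);b=(a[0]-4,a[1]-4,a[2]+4,a[3]+4)
    r=cv2.matchTemplate(cv2.resize(g(p1,b),None,fx=8,fy=8,interpolation=cv2.INTER_CUBIC),t,cv2.TM_CCOEFF_NORMED);_,v,_,l=cv2.minMaxLoc(r)
    print(n,k0,k1,a,"shift px",(l[0]-32)/8,(l[1]-32)/8,round(v,3))
lab=(222,181,245,202)
for k in(4,6,13):mt("side",0,k,lab)
mt("top",0,9,(225,185,245,211));mt("top",0,13,(225,185,245,211))
mt("top",9,13,(190,165,215,195))
E
```

```text
side 0 4 (222, 181, 245, 202) shift px 0.125 0.0 0.964
side 0 6 (222, 181, 245, 202) shift px 0.125 0.0 0.965
side 0 13 (222, 181, 245, 202) shift px 0.125 0.0 0.962
top 0 9 (225, 185, 245, 211) shift px 0.0 0.0 0.947
top 0 13 (225, 185, 245, 211) shift px 0.0 0.0 0.948
top 9 13 (190, 165, 215, 195) shift px 0.0 0.0 0.989
```

View pics/top13.png

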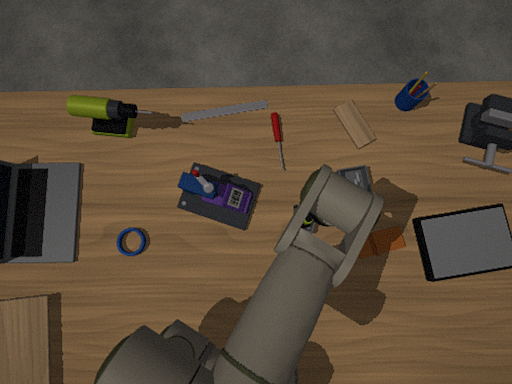

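In the top view the bracket at (230,197), knob (195,173), tape (131,241) and screwdriver (278,140) are all in place. The arm is clear of everything, so I hand in.

```bash
python3 -c "
from rig import finish_job;print(finish_job())"
```

```text
the job is handed in; nothing more can be done
None
```

I handed the job in at about 22 s of the 72 s allowed, with every step done in the order asked. No verdict is reported back.

- **Clamping:** I wound the crank clockwise until the force at the knob rose from about 2 N to 6.7 N, which is roughly 45 N at the pad. When I let go, the crank backed off about 0.2 rad, so I gripped it again, turned it on slightly, eased it back and let go gently. The knob then stayed put. I estimate 25–28 N of clamping force remains; that comes from the knob forces and is not measured directly.
- **Scanning:** I held the lime wand along the label's normal (0.1° by arm pose), with the window about 55 mm from the label, for over 3 s without touching the bracket. The two cameras disagree by 2–4 mm, so the aim and distance could be off by about that much.
- **Return and last checks:** The wand is upright in its stand, window down, where I took it from, and I felt it touch the floor before opening.
    - **Bracket:** the label moved 0.1 px or less between the first and last pictures. One coarser check read 0.4 px, which I put down to the gripper's shadow; the label match did not confirm it.
    - **Crank:** it did not move during or after the scan.
    - **Bench:** the tape, screwdriver and orange wands look undisturbed. The arm partly hid the bin and the orange spare in the last top view.

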